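# Put the bench dust extractor's new filter into service

## Robot

A 6-joint arm with a two-finger parallel gripper is mounted at the origin on the work surface. World frame = base frame: x ahead of the robot, y to its left, z up, the work surface at z = 0. Lengths are in mm, angles in rad, forces in N, time in s.
With the tool pointing down it reaches from about 350 to 975 mm from the base axis. Payload 4.9 kg.
Tool frame: the origin (TCP) lies between the finger pads; the fingertips stand 19 mm ahead of it and the grasp point (between the pads) is the TCP; z points along the fingers, y is the direction in which the jaws open and shut (so a half turn about z gives the same grasp; the last joint's range is limited). The gripper opens to 85 mm and grips with 20 to 120 N. Pads are 22 mm wide; open, the fingers measure 114 mm over their backs; the gripper's body (76 mm by 85 mm) begins 54 mm behind the grasp point. The pads swing forward as they close: fully open they stand 13 mm farther back than shut.
Start: joints at [-1.408, 0.053, 1.613, -0, 1.476, -0.119], TCP at [173.798, -600.33, 250.304] pointing down, gripper open.
Joint ranges: [-3.01, 3.01], [-1.01, 2.22], [0.06, 2.58], [-1.02, 4.17], [0.09, 2.62], [-3.14, 3.14]. Speed limits (rad/s): [2.57, 2.57, 3.14, 3.14, 3.14, 3.14].

## Interface

Orientations are given as a unit quaternion [w, x, y, z].
In Python, from station import monitor, eyes, order gives the robot as it stands. The module is installed in compiled form; this text tells all that it offers.
- The arm moves only by the tool jog_arm, never from a script. Its argument "increments" is a list of rows, each a list of 7 numbers: the finger opening in m, from 0 to 0.0854, then the shift along the tool's x, y, z in m, then the turn, a rotation vector about the tool's x, y, z in rad. In form: [[jaw, x, y, z, wx, wy, wz], ...]. A call has exactly 8 rows; each row shifts and turns the commanded pose from where the row before left it, along the tool's axes as they then stand; what a row does not reach is not made up. A row lasts 1/8 s, in which the tool goes at most 62.5 mm and 10.7 degrees, less where a joint would pass 70% of its speed; a pose out of reach is approached as far as the arm can. A call with a gripper value outside its range is refused whole. The fingers move at their own pace and stop on an object; the grip force is fixed at half the most. Time passes only in rows, so rows that do not move let the fingers close, or fill a call up. It gives the time, the measured TCP pose, the force and the opening at its end, in the units of the state.
- monitor.state(): the state, without advancing time (a new reading comes with each control period).
- eyes.get_image(name): name is "scene" or "top"; returns the picture (420x560x3 uint8, red, green, blue); there is no depth.
- eyes.camera_model(name): a dict with "K" (3x3 intrinsics, pixels), "R" (3x3) and "t" (3): a world point X has camera coordinates R X + t. Camera axes: x right, y down, z forward; pixel columns grow to the right and rows downward; lengths in mm; the calibration is good to about 2 mm. A picture is of the moment at which its call begins. camera_model takes no time and is no camera call.
- order.sign_off(): hands the job in, once; it reports no verdict.
The state is a dict: "clock": time; "joint_positions": joint angles; "joint_velocities": joint speeds; "joint_torque": joint torques, N m; "tcp_pos": TCP position; "eef_rot": TCP orientation; "wrist_force": force on the tool from outside, world axes, zero at the start; "wrist_torque": the same for the moment, N m; "gripper_width": opening from 0.0 (shut) to 1.0 (fully open).
Only numpy, scipy, OpenCV 4.12 (cv2) and the standard library are available. Lean on these libraries where they do the work, as an engineer would, in place of code of your own. Each camera call takes 0.05 s, during which the arm holds its last target. There are 200 camera calls.

## Task

The new filter in the bench dust extractor still wears its white transit cover: prise the cover off by levering the flat scraper in the cover's notch (never press or pull the cover with the gripper while it is still snapped on), and lay the cover flat in the grey tray. Lay the scraper back down on the bench and, with the cover put away, gently lower the extractor's lid until it is fully closed. Leave the unfired vase, money box and mug standing where they are.

Things in the scene. Friction and masses are not known exactly. Their poses are not given: they have to be found in the camera images.
- extractor: Small bench dust extractor: grey steel box fixed to the bench, 160 mm deep (its x) x 200 mm wide (its y), flat steel deck 100 mm above the bench. Origin: centre of its underside; z up; -x is its front (louvres, switch), which faces the robot's right; the lid is hinged along its rear (+x). Under the cover a black filter neck, 10 mm high, stands on the deck.
- ledge (a point): Fixed: middle of the deck's rounded front edge, at deck height (extractor x = -80 mm, z = 100 mm), axes as the extractor's. The 15 mm of bare deck from here to the seated cover's notch is the ledge to slide the blade along; this edge is the fulcrum to lever over: with the handle lowered until the blade slopes some 30 degrees, the cover pops.
- cover: White plastic snap-fit cover, an upturned shallow tray 84 (its x) x 56 (its y) x 16 mm high, walls 3 mm, 60 g. Origin: centre of its underside. Sprung lugs inside its long sides, 20 mm ahead of its centre, hold it with some 20 N. Lifting the notch edge 6 mm frees it: it pops up and sits loose, tilted 7 degrees, notch edge 11 mm up, and can be gripped across its 56 mm width and lifted off.
- notch (a point): On the cover: middle of the notch, at the outer face and bottom of its front (-x) edge, 42 mm from the cover's origin. The notch is 22 mm wide and 5 mm high above the deck; a blade slid level along the deck enters it up to 18 mm (then it meets the filter neck); about 12 mm is right for levering.
- seat (a point): Fixed point on the extractor's deck where the snapped-on cover's origin lies (extractor x = -23 mm, z = 100 mm); axes as the extractor's and the seated cover's.
- lid (a joint): Lid hinge angle in rad: 0 closed, about 1.57 upright, 2.3 fully back. A stiff friction hinge: the lid stays where it is left and takes some 3 to 6 N near its free edge to move. The cover in place stops it from closing.
- hinge (a point): Fixed: middle of the lid's hinge line, which runs along the extractor's y (extractor x = +72 mm, z = 104 mm). The lid's outer face passes 12 mm outside this line; closed, it is level, 116 mm above the bench.
- lid_edge (a point): On the lid (grey steel, 152 mm from hinge to free edge x 200 mm wide x 16 mm deep): middle of its free edge on the outer face. A thumb lip 60 mm wide and 4 mm thick sticks out 12 mm beyond this edge.
- scraper: Flat scraper, 170 mm long, 80 g, lying on the bench: flat-sided wooden handle 80 long x 18 wide x 20 mm high; straight steel blade 14 wide x 3 mm thick reaching 90 mm beyond the handle, at the handle's mid-height (10 mm above its underside). Origin: underside of the handle near the balance point, 25 mm behind its front end: the place to grip; x along the blade, z up.
- blade_tip (a point): Middle of the tip of the scraper's blade, 115 mm ahead of and 10 mm above the scraper's origin.
- tray: Shallow grey plastic tray, open on top, loose, 190 mm (its x) x 150 mm (its y) x 28 mm high, wall and floor 4 mm, 0.5 kg. Origin: centre of its underside, z up.
- tray_floor (a point): Centre of the tray's inner floor, 4 mm above the tray's origin, axes as the tray's.
- vase: Unfired two-handled vase, off-white, 165 mm high, 120 mm across the belly (156 over the handles). Bystander. Origin: centre of its foot.
- money_box: Unfired round money box on four stubby feet, off-white, 100 mm across and high. Bystander. Origin: between its feet on the bench.
- mug: Unfired mug, off-white, 76 mm across and 90 mm high. Bystander. Origin: centre of its foot.
Mind the look-alikes: they are no part of the job. There is more than one size of the cover; the one meant has the size given above.

How it is judged (in metres and radians):
On the way, in this order (a step that is already met when the one before it is completed fails the run):
1. the cover's front edge is levered up by the scraper in its notch (z of notch in the frame of extractor above 0.102 m and distance between blade_tip and notch below 0.03 m and contact force between scraper and cover above 1 N), for 0.05 s.
2. the cover lies flat in the tray, released (x of cover in the frame of tray_floor between -0.085 and 0.085 m and y of cover in the frame of tray_floor between -0.065 and 0.065 m and z of cover in the frame of tray_floor below 0.025 m and contact force between the fingers and cover below 0.2 N and (angle between cover's own z axis and vertical below 0.15 rad or angle between cover's own z axis and vertical above 2.99 rad)), for 0.2 s.
3. the lid is closed (value of joint lid below 0.03 rad), for 0.2 s.
At the end, for the whole second after the job is handed in: The lid is closed (within 0.03 rad); the cover lies at rest and flat (within 0.15 rad, either way up) in the tray; the scraper lies at rest on the bench (underside and tip lower than 30 mm) (value of joint lid below 0.03 rad and x of cover in the frame of tray_floor between -0.085 and 0.085 m and y of cover in the frame of tray_floor between -0.065 and 0.065 m and z of cover in the frame of tray_floor below 0.025 m and linear speed of each of cover, scraper below 0.02 m/s and height (world z) of each of scraper, blade_tip below 0.03 m and (angle between cover's own z axis and vertical below 0.15 rad or angle between cover's own z axis and vertical above 2.99 rad)); the robot touches nothing.
It fails at once if the gripper presses or pulls the cover (over 2 N) while it is still snapped on (contact force between the fingers and cover above 2 N and distance between cover and seat below 0.003 m).
It fails at once if the lid is slammed (moving at over 2 rad/s in the last 0.4 rad before closed) (velocity of joint lid below -2 rad/s and value of joint lid below 0.4 rad).
It fails at once if the unfired vase, money box or mug is moved by more than 25 mm (distance of any of vase, money_box, mug from where it was at the start of the episode above 0.025 m).
It also fails if it takes over 72 s, if anything falls off the work surface, if the arm or the gripper's body presses on something with over 40 N, if the wrist force passes 120 N, or if a joint passes its speed limit or range.

## Working session

There is one attempt and no reset: what is moved stays moved. The work goes in short steps, Python scripts to look and compute and a tool call to move; the robot and the scene stay as the last step left them, time stands still between calls to the robot, and variables do not carry over. Pictures are saved under pics/ and viewed, about 8 in all and at most 12, crops included, and the job is handed in when it is done.

Besides the shell and the picture viewer there is one more tool, called after "Call:" by a JSON object that holds its "api" and its "payload". jog_arm: Moves the arm, as the interface text tells. Its arguments: {"type":"object","properties":{"increments":{"type":"array"}},"required":["increments"]}

```bash
mkdir -p pics; python3 - <<'E'
from station import monitor, eyes
import cv2, numpy as np
print(monitor.state())
for n in ("scene","top"):
    im=eyes.get_image(n); cv2.imwrite(f"pics/{n}0.png",cv2.resize(im[:,:,::-1],(800,600),interpolation=cv2.INTER_CUBIC)); np.save(f"pics/{n}0.npy",im)
    m=eyes.camera_model(n); print(n,m, "pos",-np.array(m["R"]).T@np.array(m["t"]))
E
```

```text
{'clock': 0.0, 'joint_positions': array([-1.40795572e+00,  5.33479681e-02,  1.61427983e+00,  2.84180074e-05,
        1.47599489e+00, -1.19025903e-01]), 'joint_velocities': array([-0.00019701,  0.00102376,  0.00172861, -0.00155074,  0.00063923,
        0.00067411]), 'joint_torque': array([ 9.46011933e-04, -3.93679047e+01, -3.70179069e+01,  6.44507978e-06,
        7.11264423e-03, -5.36170489e-06]), 'tcp_pos': array([ 173.74100153, -599.76582531,  249.07695308]), 'eef_rot': array([-1.01508074e-03,  9.90085016e-01,  1.40465760e-01, -8.09406701e-06]), 'wrist_force': array([ 0.82137622, -0.12154739, -0.41050878]), 'wrist_torque': array([ 0.00430687,  0.03663979, -0.02271971]), 'gripper_width': 0.9943446542741444}
scene {'K': array([[481.05761048,   0.        , 280.81754835],
       [  0.        , 481.05761048, 208.44226864],
       [  0.        ,   0.        ,   1.        ]]), 'R': array([[-0.491305  ,  0.87090809,  0.01176822],
       [ 0.73947857,  0.42422461, -0.52269009],
       [-0.4602074 , -0.2480979 , -0.85244154]]), 't': array([ 310.72806428, -393.362611  , 1397.13678391])} pos [1086.51815392  242.88521801  981.71398009]
top {'K': array([[396.84312943,   0.        , 283.04156817],
       [  0.        , 396.84312943, 205.40212225],
       [  0.        ,   0.        ,   1.        ]]), 'R': array([[ 0.01552843, -0.99964239,  0.02177044],
       [-0.98649526, -0.01886751, -0.16269948],
       [ 0.16305205, -0.01894997, -0.98643547]]), 't': array([-34.4014418 , 633.63026834, 897.66270249])} pos [479.24171559  -5.42343642 989.32657296]
```

View pics/scene0.png

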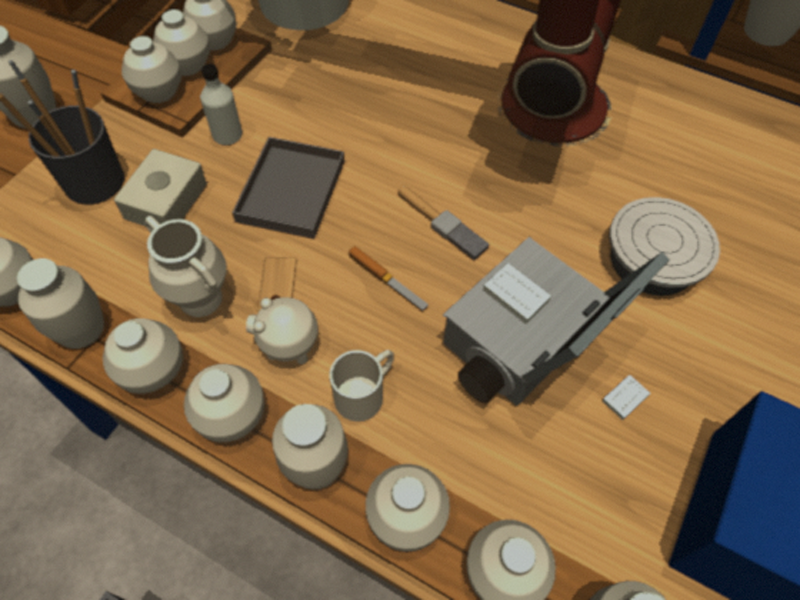

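View pics/top0.png

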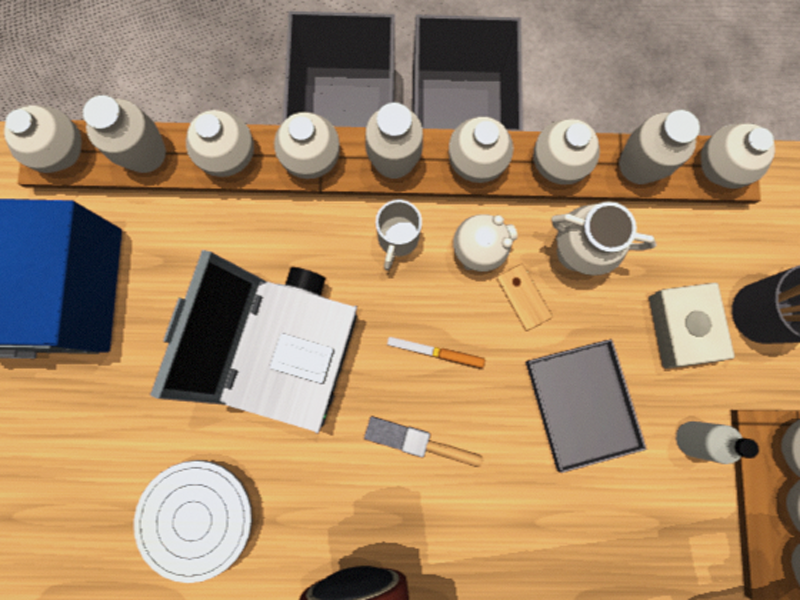

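Candidates:
- **Scraper:** the orange-handled narrow blade (top 435,352) fits the description. The wide brush/knife at (425,440) is a look-alike.
- **Cover:** the white plate on the deck (top 305,358; scene 517,292) is the one meant. The small one on the bench (scene 626,397) is a look-alike.
- **Tray:** the grey tray is at top (585,405). The lid is open, to the image left.

Next I'll make a close crop.

```bash
cat > h.py <<'E'
import numpy as np, cv2
from station import monitor, eyes
M={n:eyes.camera_model(n) for n in ("scene","top")}
def ray(n,p):
    m=M[n];R=np.array(m["R"]);d=R.T@np.linalg.inv(m["K"])@np.array([p[0],p[1],1.]);return -R.T@np.array(m["t"]),d/np.linalg.norm(d)
def plane(n,p,z):
    c,d=ray(n,p);return c+d*(z-c[2])/d[2]
def proj(n,X):
    m=M[n];q=np.array(m["K"])@(np.array(m["R"])@np.array(X,float)+m["t"]);return q[:2]/q[2]
def two(ps,pt):
    c1,d1=ray("scene",ps);c2,d2=ray("top",pt);A=np.stack([d1,-d2],1);s=np.linalg.lstsq(A,c2-c1,rcond=None)[0]
    a,b=c1+s[0]*d1,c2+s[1]*d2;return (a+b)/2,np.linalg.norm(a-b)
def crop(im,x,y,w,h,k):
    return cv2.resize(im[y:y+h,x:x+w],(w*k,h*k),interpolation=cv2.INTER_CUBIC)
E
python3 - <<'E'
from h import *
t=np.load("pics/top0.npy");s=np.load("pics/scene0.npy")
# top crop 100..250 x 170..310 ; scene 240..480,x
a=crop(t,100,172,250,135,3); b=crop(s,235,155,250,135-10,3)
im=np.vstack([a,b[:225+150]]);print(im.shape)
cv2.imwrite("pics/c1.png",im[:600+200,:,::-1][:780]) if 0 else None
a=crop(t,105,172,130,134,4)[:, :];b=crop(s,305,160,170,125,4)
cv2.imwrite("pics/c1.png",np.hstack([a[:,:,::-1],np.zeros((536,4,3),np.uint8),crop(t,260,215,66,134,4)[:,:,::-1]])[:, :800])
cv2.imwrite("pics/c2.png",np.hstack([b[:,:,::-1]]))
for nm,i in (("top",t),("scene",s)):
    hsv=cv2.cvtColor(i,cv2.COLOR_RGB2HSV)
    o=cv2.inRange(hsv,(5,190,90),(14,255,255));n,l,st,ce=cv2.connectedComponentsWithStats(o)
    print(nm,[(st[k].tolist(),ce[k].round(1).tolist()) for k in range(1,n) if st[k][4]>60])
E
```

```text
(780, 750, 3)
top [([307, 244, 32, 13, 166], [323.2, 250.4])]
scene []
```

View pics/c1.png

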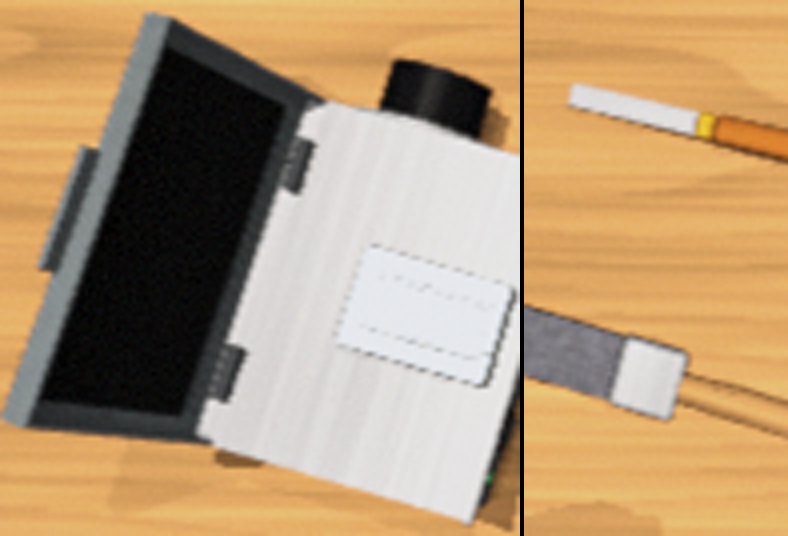

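View pics/c2.png

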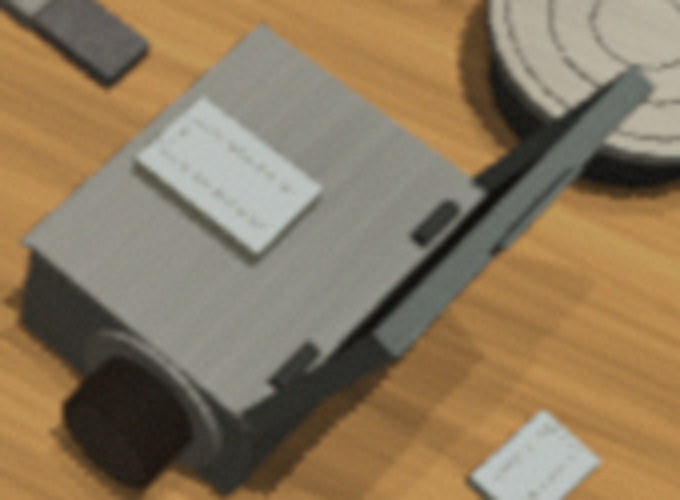

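```bash
cat > meas.py <<'E'
from h import *
T={k:((u+.5)/4-.5+105,(v+.5)/4-.5+172) for k,(u,v) in dict(cr_p=(372,246),cr_m=(338,343),cf_m=(485,385),cf_p=(514,290),dr_p=(322,102),dr_m=(199,433)).items()}
T.update(df_p=(249.7,215.2),df_m=(224.8,301.3),tip=(271.9,238.8))
S={k:((u+.5)/4-.5+305,(v+.5)/4-.5+160) for k,(u,v) in dict(cr_p=(260,248),cr_m=(322,187),cf_m=(205,97),cf_p=(135,158),df_p=(25,243),df_m=(262,25),dr_m=(478,187),dr_p=(240,420)).items()}
S.update(tip=(297.7,213.5))
t=np.load("pics/top0.npy");s=np.load("pics/scene0.npy")
def sub(im,p):
    g=cv2.cvtColor(im,cv2.COLOR_RGB2GRAY)
    q=cv2.cornerSubPix(g,np.array([[p]],np.float32),(3,3),(-1,-1),(3,50,.01))[0,0]
    return q
X={}
for k in T:
    a,b=sub(s,S[k]),sub(t,T[k]); 
    x,e=two(a,b);print(k,np.round(x,1),"gap",round(e,1),"raw",np.round(two(S[k],T[k])[0],1),"zplane",np.round(plane("top",b,116 if k[0]=='c' else 100 if k[0]=='d' else 11.5),1),"shift",np.round(a-S[k],1),np.round(b-T[k],1))
for nm,i in (("top",t),("scene",s)):
    hsv=cv2.cvtColor(i,cv2.COLOR_RGB2HSV)
    x0,y0,w,h=((265,225,80,40) if nm=="top" else (240,165,65,55))
    p=hsv[y0:y0+h,x0:x0+w]; print(nm,"bg",np.median(p.reshape(-1,3),0))
    bg=np.median(i[y0:y0+h,x0:x0+w].reshape(-1,3),0); 
    o=((p[...,1]>175)&(p[...,0]<16)).astype(np.uint8) if nm=="top" else ((p[...,1]>185)&(p[...,0]<15)).astype(np.uint8)
    bl=((p[...,1]<70)).astype(np.uint8)
    for q,mm in (("handle",o),("blade",bl)):
        mm=cv2.morphologyEx(mm,cv2.MORPH_OPEN,np.ones((2,2),np.uint8))
        n,l,st,ce=cv2.connectedComponentsWithStats(mm);k=1+np.argmax(st[1:,4])
        pts=np.argwhere(l==k)[:,::-1].astype(np.float32)+(x0,y0)
        r=cv2.minAreaRect(pts.astype(np.float32));print(nm,q,st[k],ce[k]+(x0,y0),r)
g=cv2.cvtColor(t,cv2.COLOR_RGB2HSV)[225:345,355:465]
m=((g[...,2]<125)&(g[...,1]<90)).astype(np.uint8);n,l,st,ce=cv2.connectedComponentsWithStats(m);k=1+np.argmax(st[1:,4])
r=cv2.minAreaRect((np.argwhere(l==k)[:,::-1]+(355,225)).astype(np.float32));print("tray",st[k],r)
c=np.array([plane("top",p,28) for p in cv2.boxPoints(r)]);print(c.round(1),np.linalg.norm(np.diff(c,axis=0),axis=1),c.mean(0))
E
python3 meas.py
```

```text
cr_p [557.2 165.2 110.5] gap 4.9 raw [557.5 165.6 118.4] zplane [557.6 161.8 116. ] shift [-0.5  1.7] [1.1 0.4]
cr_m [505.6 180.5 116.3] gap 1.3 raw [505.1 180.2 116.7] zplane [505.9 179.9 116. ] shift [0.1 0.3] [ 0.1 -0.3]
cf_m [482.5 101.7 116.1] gap 2.6 raw [483.5 100.9 116.1] zplane [482.  102.9 116. ] shift [-0.8 -0.2] [-1.6  0.9]
cf_p [537.1  85.8 115.2] gap 0.8 raw [535.8  85.9 113.4] zplane [537.2  85.3 116. ] shift [-0. -0.] [ 0.2 -0.7]
dr_p [640.7 195.8 101. ] gap 2.1 raw [641.5 198.7  99.9] zplane [640.5 197.1 100. ] shift [-1.  -1.2] [1.2 0.2]
dr_m [456.2 253.5 107.2] gap 1.8 raw [456.2 253.5 107.2] zplane [455.7 256.5 100. ] shift [0. 0.] [0. 0.]
df_p [601.6  56.7  93.2] gap 3.2 raw [602.6  53.9  95.3] zplane [601.2  54.8 100. ] shift [1.4 0.7] [-1.1  0.5]
df_m [412.4 106.3 108.5] gap 2.6 raw [410.9 104.1  99.3] zplane [412.3 106.2 100. ] shift [ 0.5 -1.6] [-2.3 -0.1]
tip [552.3   4.6  11.3] gap 2.5 raw [556.7   2.2  14.2] zplane [552.8   3.4  11.5] shift [ 2.1 -0.3] [-0.6  1.7]
top bg [ 16. 141. 225.]
top handle [ 44  20  31  14 230] [323.84347826 251.31304348] ((323.80
[... 218 characters left out ...]
912115097045898), 13.495734214782715)
scene bg [ 16. 145. 174.]
scene handle [  7  10  24  19 115] [257.77391304 183.44347826] ((258.28460693359375, 184.27691650390625), (27.9781494140625, 5.525465488433838), 37.87498474121094)
scene blade [ 33  31  27  21 163] [285.99386503 206.36196319] ((286.0459289550781, 206.4397430419922), (30.983959197998047, 5.265000820159912), 37.30394744873047)
tray [  14   13   83   93 1214] ((409.42401123046875, 283.16796875), (81.36000061035156, 63.20000076293945), 73.73979187011719)
[[ 525.5 -230.5   28. ]
 [ 570.9 -380.4   28. ]
 [ 386.3 -426.6   28. ]
 [ 344.1 -280.7   28. ]] [156.63658465 190.34195009 151.88233552] [ 456.68431356 -329.56867037   28.        ]
```

```bash
python3 - <<'E'
from h import *
h,e=two((258.1,184.0),(323.8,251.3));b,e2=two((286.0,206.4),(287.8,242.8))
print("handle",h.round(1),e,"blade",b.round(1),e2)
H=plane("top",(323.8,251.3),18);B=plane("top",(287.8,242.8),11.5);print(H,B)
d=B-H;d[2]=0;L=np.linalg.norm(d);d/=L;print("dist",L,"dir",d,"yaw",np.degrees(np.arctan2(d[1],d[0])))
print("origin",H+15*d,"tip",H+130*d, "tip from image",plane("top",(271.9,239.0),11.5))
# lid free edge outer corners & lip
T=lambda u,v:((u+.5)/4-.5+105,(v+.5)/4-.5+172); S=lambda u,v:((u+.5)/4-.5+305,(v+.5)/4-.5+160)
for a,c in (((395,350),(150,15)),((648,85),(8,418))): print("lidcorner",two(S(*a),T(*c)))
for z in (200,220,240): print(z,plane("top",T(95,150),z),plane("top",T(45,270),z))
# mug/neighbours
for n,p in (("mug",(280,160)),("vase",(415,168)),("mbox",(338,170)),("wirebrush end",(256,297)),("brush handle end",(337,323)),("disc",(135,365))): print(n,plane("top",p,50 if n!="disc" else 20).round(0))
E
```

```text
handle [ 528.  -124.9    8.2] 3.500633408728648 blade [547.7 -35.8   3.1] 3.903479797758818
[ 528.19590553 -125.31397229   18.        ] [547.85260853 -37.36434583  11.5       ]
dist 90.11949160558972 dir [0.21811822 0.97592235 0.        ] yaw 77.40146905760093
origin [ 531.46767882 -110.67513697   18.        ] tip [556.55127399   1.55593383  18.        ] tip from image [556.52096526   1.92194299  11.5       ]
lidcorner (array([654.28154364, 249.21902471, 248.88606376]), np.float64(0.34174354496257325))
lidcorner (array([464.96837406, 300.21752244, 247.31726932]), np.float64(0.24840726428799867))
200 [596.27696711 288.04591138 200.        ] [536.07439132 307.77698377 200.        ]
220 [593.31152149 280.60996895 220.        ] [534.63436186 299.84109434 220.        ]
240 [590.34607587 273.17402652 240.        ] [533.19433241 291.90520491 240.        ]
mug [747. -14.  50.]
vase [ 734. -346.   50.]
mbox [ 725. -156.   50.]
wirebrush end [419.  36.  50.]
brush handle end [ 363. -152.   50.]
disc [260. 311.  20.]
```

```bash
cat > plan.py <<'E'
from h import *
from scipy.spatial.transform import Rotation as Ro, Slerp
def att(yaw,pitch=0):   # tool x along yaw, z down; pitch>0 tips tool x upward (deg)
    y=np.radians(yaw);return Ro.from_matrix(np.array([[np.cos(y),np.sin(y),0],[np.sin(y),-np.cos(y),0],[0,0,-1]]).T)*Ro.from_rotvec([0,np.radians(pitch),0])
def plan(wps,show=True):
    s=monitor.state();p=np.array(s["tcp_pos"]);q=s["eef_rot"];R=Ro.from_quat([q[1],q[2],q[3],q[0]])
    x=R.as_matrix()[:,0];print("t",round(s["clock"],2),"tcp",p.round(1),"yaw",np.degrees(np.arctan2(x[1],x[0])).round(1),"pitch",np.degrees(np.arcsin(x[2])).round(1),"zax",R.as_matrix()[:,2].round(3),"F",np.round(s["wrist_force"],1),"grip",round(s["gripper_width"],3),"j",np.round(s["joint_positions"],2))
    rows=[]
    for pos,yaw,pitch,jaw,n in wps:
        p0,R0=p,R;R1=att(yaw,pitch);sl=Slerp([0,1],Ro.concatenate([R0,R1]))
        for i in range(1,n+1):
            tp=p0+(np.array(pos,float)-p0)*i/n;tR=sl(i/n)
            dx=np.round(R.inv().apply(tp-p)/1000,4);dr=np.round((R.inv()*tR).as_rotvec(),3)
            rows.append([jaw]+(dx+0).tolist()+(dr+0).tolist());p=p+R.apply(dx*1000);R=R*Ro.from_rotvec(dr)
    for i in range(0,len(rows),8): print(str(rows[i:i+8]).replace(" ",""))
E
python3 - <<'E'
from plan import *
plan([((531.5,-110.7,110),77.4,0,.05,14),((531.5,-110.7,60),77.4,0,.05,2)])
E
```

```text
t 0.1 tcp [ 173.7 -599.8  249.2] yaw 16.1 pitch 0.0 zax [-0.     0.002 -1.   ] F [ 0.3  0.8 -0.2] grip 0.997 j [-1.41  0.05  1.61 -0.    1.48 -0.12]
[[0.05,0.0343,-0.0264,0.01,0.0,0.0,-0.076],[0.05,0.0361,-0.0238,0.01,0.0,0.0,-0.077],[0.05,0.0379,-0.0209,0.01,0.0,0.0,-0.076],[0.05,0.0394,-0.018,0.01,0.0,0.0,-0.076],[0.05,0.0406,-0.0149,0.01,0.0,-0.001,-0.077],[0.05,0.0417,-0.0117,0.01,-0.001,0.0,-0.076],[0.05,0.0424,-0.0086,0.0099,0.0,0.0,-0.077],[0.05,0.0429,-0.0053,0.0099,0.0,0.0,-0.076]]
[[0.05,0.0433,-0.002,0.01,0.0,0.0,-0.076],[0.05,0.0433,0.0013,0.0099,0.0,0.0,-0.077],[0.05,0.043,0.0046,0.01,0.0,0.0,-0.076],[0.05,0.0426,0.0078,0.0099,0.0,0.0,-0.076],[0.05,0.0418,0.0111,0.01,0.0,0.0,-0.077],[0.05,0.0409,0.0143,0.0099,-0.001,0.0,-0.076],[0.05,0.0,0.0,0.025,0.0,0.0,0.0],[0.05,0.0,0.0,0.025,0.0,0.0,0.0]]
```

Call:
{"api": "jog_arm", "payload": {"increments": [[0.05,0.0343,-0.0264,0.01,0,0,-0.076],[0.05,0.0361,-0.0238,0.01,0,0,-0.077],[0.05,0.0379,-0.0209,0.01,0,0,-0.076],[0.05,0.0394,-0.018,0.01,0,0,-0.076],[0.05,0.0406,-0.0149,0.01,0,-0.001,-0.077],[0.05,0.0417,-0.0117,0.01,-0.001,0,-0.076],[0.05,0.0424,-0.0086,0.0099,0,0,-0.077],[0.05,0.0429,-0.0053,0.0099,0,0,-0.076]]}}

```text
clock: 1.1
tcp_pos: [378.7, -319.5, 169.6]
eef_rot: [0.0, 0.902, 0.433, -0.0]
wrist_force: [-0.2, -0.2, 0.0]
gripper_width: 0.581
```

Call:
{"api": "jog_arm", "payload": {"increments": [[0.05,0.0433,-0.002,0.01,0,0,-0.076],[0.05,0.0433,0.0013,0.0099,0,0,-0.077],[0.05,0.043,0.0046,0.01,0,0,-0.076],[0.05,0.0426,0.0078,0.0099,0,0,-0.076],[0.05,0.0418,0.0111,0.01,0,0,-0.077],[0.05,0.0409,0.0143,0.0099,-0.001,0,-0.076],[0.05,0,0,0.025,0,0,0],[0.05,0,0,0.025,0,0,0]]}}

```text
clock: 2.1
tcp_pos: [531.8, -110.7, 59.4]
eef_rot: [0.001, 0.78, 0.626, -0.0]
wrist_force: [-0.1, -0.2, 0.6]
gripper_width: 0.588
```

```bash
python3 - <<'E'
from plan import *
plan([((531.5,-110.7,20),77.4,0,.04,4),((531.5,-110.7,20),77.4,0,.0,4)])
E
```

```text
t 2.1 tcp [ 531.8 -110.7   59.4] yaw 77.5 pitch -0.1 zax [ 0.001 -0.002 -1.   ] F [-0.1 -0.2  0.6] grip 0.588 j [-0.34  0.06  1.95 -0.    1.13 -0.12]
[[0.04,0.0,-0.0001,0.0099,0.0,0.0,0.0],[0.04,0.0,-0.0001,0.0098,0.0,0.001,0.001],[0.04,0.0,0.0,0.0099,0.001,0.0,0.0],[0.04,0.0,-0.0001,0.0098,0.0,0.0,0.0],[0.0,0.0,0.0,0.0,0.0,0.0,0.0],[0.0,0.0,0.0,0.0,0.0,0.0,0.0],[0.0,0.0,0.0,0.0,0.0,0.0,0.0],[0.0,0.0,0.0,0.0,0.0,0.0,0.0]]
```

Call:
{"api": "jog_arm", "payload": {"increments": [[0.04,0,0,0.0095,0,0,0],[0.04,0,0,0.0095,0,0,0],[0.04,0,0,0.0095,0,0,0],[0.04,0,0,0.0095,0,0,0],[0,0,0,0,0,0,0],[0,0,0,0,0,0,0],[0,0,0,0,0,0,0],[0,0,0,0,0,0,0]]}}

```text
clock: 3.1
tcp_pos: [531.9, -111.6, 22.6]
eef_rot: [0.001, 0.78, 0.625, -0.0]
wrist_force: [-1.3, 0.1, -1.5]
gripper_width: 0.192
```

```bash
python3 - <<'E'
from plan import *
# lift, align with extractor axis, tip 45mm short of ledge
ex=np.array([.2605,.9655]);led=np.array([506.,79.])
g=led-ex*(115+25)
plan([((531.8,-110.7,70),77.4,0,.0,2),((*g,135),75,0,.0,4),((*g,135),75,0,0,2)])
E
```

```text
t 3.1 tcp [ 531.9 -111.6   22.6] yaw 77.4 pitch -0.1 zax [ 0.001 -0.002 -1.   ] F [-1.3  0.1 -1.5] grip 0.192 j [-0.34  0.12  1.96 -0.    1.06 -0.12]
[[0.0,0.0004,-0.0001,-0.0237,0.001,0.001,0.0],[0.0,0.0004,-0.0001,-0.0237,0.001,0.0,0.0],[0.0,0.0099,-0.0182,-0.0163,0.0,0.0,0.01],[0.0,0.0097,-0.0182,-0.0162,0.0,0.0,0.011],[0.0,0.0096,-0.0184,-0.0163,0.0,0.0,0.01],[0.0,0.0093,-0.0185,-0.0162,0.0,0.0,0.011],[0,0.0,0.0,0.0,0.0,0.0,0.0],[0,0.0,0.0,0.0,0.0,0.0,0.0]]
```

Call:
{"api": "jog_arm", "payload": {"increments": [[0,0,0,-0.0237,0,0,0],[0,0,0,-0.0237,0,0,0],[0,0.0099,-0.0182,-0.0163,0,0,0.01],[0,0.0097,-0.0182,-0.0162,0,0,0.011],[0,0.0096,-0.0184,-0.0163,0,0,0.01],[0,0.0093,-0.0185,-0.0162,0,0,0.011],[0,0,0,0,0,0,0],[0,0,0,0,0,0,0]]}}

```text
clock: 4.1
tcp_pos: [469.5, -57.1, 134.3]
eef_rot: [0.001, 0.793, 0.609, -0.0]
wrist_force: [0.5, -0.2, -1.1]
gripper_width: 0.195
```

```bash
python3 - <<'E'
from plan import *
plan([])
for n,(x,y,w,h,k) in dict(top=(200,195,120,75,5),scene=(270,120,140,80,5)).items():
    im=eyes.get_image(n);np.save(f"pics/{n}1.npy",im)
    g=crop(im,x,y,w,h,5)[:,:,::-1]; 
    globals()[n]=np.hstack([g,np.zeros((h*5,max(0,700-w*5),3),np.uint8)])
cv2.imwrite("pics/c3.png",np.vstack([top,scene])[:, :]) 
print(np.vstack([top,scene]).shape)
ez=cv2.resize(np.vstack([top,scene]),None,fx=.77,fy=.77);print(ez.shape);cv2.imwrite("pics/c3.png",ez)
E
```

```text
t 4.1 tcp [469.5 -57.1 134.3] yaw 75.0 pitch -0.1 zax [ 0.001 -0.002 -1.   ] F [ 0.5 -0.2 -1.1] grip 0.195 j [-0.28 -0.22  2.07 -0.    1.29 -0.02]
(775, 700, 3)
(597, 539, 3)
```

View pics/c3.png

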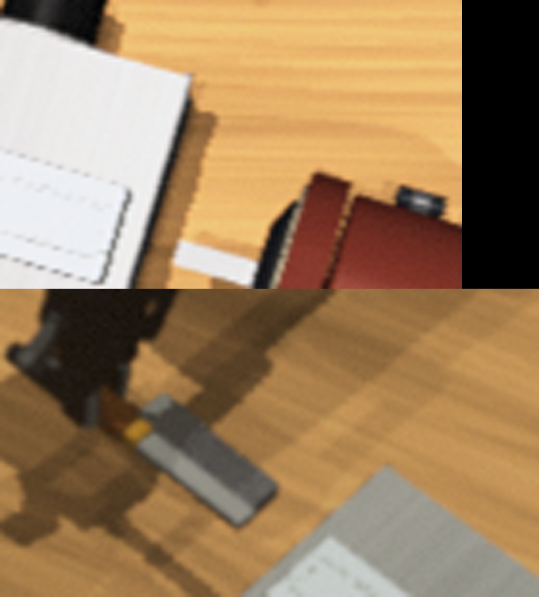

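```bash
python3 - <<'E'
from plan import *
t=np.load("pics/top1.npy");s=np.load("pics/scene1.npy")
x,e=two((334.2,178.5),(246.2,260.2));print("tip 2view",x.round(1),e)
p=cv2.cvtColor(t,cv2.COLOR_RGB2HSV)[245:270,240:272]
m=((p[...,1]<60)&(p[...,2]>140)).astype(np.uint8);m[:,:4]=0;n,l,st,ce=cv2.connectedComponentsWithStats(m);k=1+np.argmax(st[1:,4])
r=cv2.minAreaRect((np.argwhere(l==k)[:,::-1]+(240,245)).astype(np.float32));b=cv2.boxPoints(r);print(st[k],r)
for z in (122,124,126): 
    q=np.array([plane("top",v,z)[:2] for v in b]);print(z,q.round(1).tolist())
s0=monitor.state()["tcp_pos"];ex=np.array([np.cos(np.radians(75)),np.sin(np.radians(75))])
print("pred tip",s0[:2]+115*ex)
for n,im in (("scene",s),):
    p=cv2.cvtColor(im,cv2.COLOR_RGB2HSV)[150:190,300:345];m=((p[...,1]<45)&(p[...,2]>125)).astype(np.uint8)
    n,l,st,ce=cv2.connectedComponentsWithStats(m);k=1+np.argmax(st[1:,4]);print(st[k]);r=cv2.minAreaRect((np.argwhere(l==k)[:,::-1]+(300,150)).astype(np.float32));print(r,cv2.boxPoints(r).tolist())
E
```

```text
tip 2view [500.6  56.2 125.9] 1.6442962264301495
[  5  13  22  11 143] ((255.38992309570312, 262.86700439453125), (21.55109214782715, 6.609001159667969), 16.699243545532227)
122 [[495.1, 60.0], [508.7, 56.3], [496.2, 11.4], [482.6, 15.2]]
124 [[495.1, 59.9], [508.7, 56.2], [496.1, 11.3], [482.6, 15.1]]
126 [[495.0, 59.7], [508.6, 56.0], [496.1, 11.3], [482.6, 15.1]]
pred tip [499.04794645  53.91661414]
[  7   8  28  22 139]
((320.7423400878906, 168.68846130371094), (32.36343765258789, 4.736113548278809), 37.87498474121094) [[306.5154113769531, 160.62307739257812], [309.4231262207031, 156.88461303710938], [334.9692687988281, 176.75384521484375], [332.0615539550781, 180.4923095703125]]
```

Call:
{"api": "jog_arm", "payload": {"increments": [[0,0.009,-0.001,0.0,0,0,0],[0,0.009,0,0.0,0,0,0],[0,0.009,0,0,0,0,0],[0,0,0,0.006,0,0,0],[0,0,0,0.006,0,0,0],[0,0,0,0.004,0,0,0],[0,0,0,0.001,0,0,0],[0,0,0,0,0,0,0]]}}

```text
clock: 5.2
tcp_pos: [475.3, -30.7, 117.5]
eef_rot: [0.001, 0.794, 0.609, -0.0]
wrist_force: [-0.4, -0.1, -0.9]
gripper_width: 0.191
```

Call:
{"api": "jog_arm", "payload": {"increments": [[0,0,0,0.001,0,0,0],[0,0,0,0,0,0,0],[0,0,0,0.001,0,0,0],[0,0,0,0,0,0,0],[0,0,0,0,0,0,0],[0,0,0,0,0,0,0],[0,0,0,0,0,0,0],[0,0,0,0,0,0,0]]}}

```text
clock: 6.2
tcp_pos: [475.4, -30.5, 115.6]
eef_rot: [0.001, 0.793, 0.609, -0.0]
wrist_force: [0.2, -0.2, -0.8]
gripper_width: 0.195
```

Call:
{"api": "jog_arm", "payload": {"increments": [[0,0,0,0.001,0,0,0],[0,0,0,0,0,0,0],[0,0,0,0.0006,0,0,0],[0,0,0,0,0,0,0],[0,0,0,0,0,0,0],[0,0,0,0,0,0,0],[0,0,0,0,0,0,0],[0,0,0,0,0,0,0]]}}

```text
clock: 7.2
tcp_pos: [475.4, -30.6, 114.0]
eef_rot: [0.001, 0.793, 0.609, -0.0]
wrist_force: [-0.9, -0.2, -1.4]
gripper_width: 0.195
```

Call:
{"api": "jog_arm", "payload": {"increments": [[0,0,0,0.001,0,0,0],[0,0,0,0,0,0,0],[0,0,0,0,0,0,0],[0,0,0,0,0,0,0],[0,0,0,0,0,0,0],[0,0,0,0,0,0,0],[0,0,0,0,0,0,0],[0,0,0,0,0,0,0]]}}

```text
clock: 8.2
tcp_pos: [475.5, -30.6, 113.1]
eef_rot: [0.001, 0.793, 0.609, -0.0]
wrist_force: [0.3, -0.7, 0.1]
gripper_width: 0.192
```

```bash
python3 - <<'E'
from plan import *
plan([])
o=[]
for n,(x,y,w,h) in dict(top=(195,205,130,70),scene=(290,140,130,70)).items():
    im=eyes.get_image(n);np.save(f"pics/{n}2.npy",im);o.append(crop(im,x,y,w,h,4)[:,:,::-1])
cv2.imwrite("pics/c4.png",np.vstack(o))
E
```

```text
t 8.2 tcp [475.5 -30.6 113.1] yaw 75.0 pitch -0.1 zax [ 0.001 -0.002 -1.   ] F [ 0.3 -0.7  0.1] grip 0.192 j [-0.22 -0.18  2.08 -0.    1.25  0.04]
```

View pics/c4.png

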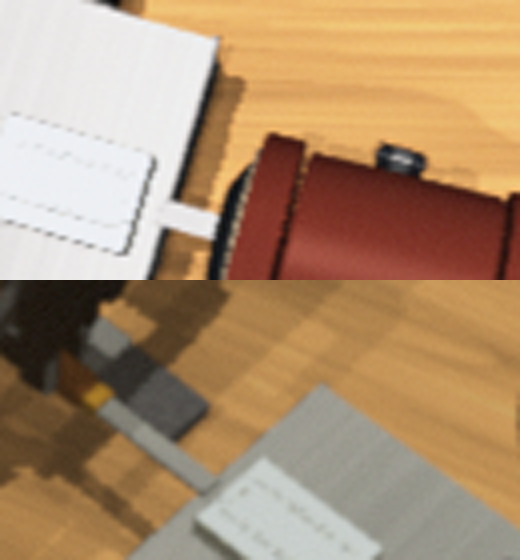

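Call:
{"api": "jog_arm", "payload": {"increments": [[0,0,0.0007,0.0007,0,0,0],[0,0.002,0,0,0,0,0],[0,0.002,0,0,0,0,0],[0,0.002,0,0,0,0,0],[0,0.002,0,0,0,0,0],[0,0.002,0,0,0,0,0],[0,0.002,0,0,0,0,0],[0,0,0,0,0,0,0]]}}

```text
clock: 9.3
tcp_pos: [479.3, -18.9, 112.4]
eef_rot: [0.001, 0.793, 0.609, 0.0]
wrist_force: [-0.1, -1.4, 2.2]
gripper_width: 0.191
```

```bash
python3 - <<'E'
from plan import *
plan([])
E
```

```text
t 9.3 tcp [479.3 -18.9 112.4] yaw 75.0 pitch -0.1 zax [ 0.001 -0.001 -1.   ] F [-0.1 -1.4  2.2] grip 0.191 j [-0.19 -0.17  2.07 -0.    1.25  0.07]
```

Call:
{"api": "jog_arm", "payload": {"increments": [[0,0.002,0,0,0,0,0],[0,0.002,0,0,0,0,0],[0,0.002,0,0,0,0,0],[0,0.002,0,0,0,0,0],[0,0,0,0,0,0,0],[0,0,0,0,0,0,0],[0,0,0,0,0,0,0],[0,0,0,0,0,0,0]]}}

```text
clock: 10.3
tcp_pos: [481.4, -11.2, 112.3]
eef_rot: [0.001, 0.793, 0.609, 0.0]
wrist_force: [0.1, -0.2, 4.6]
gripper_width: 0.193
```

```bash
python3 - <<'E'
from plan import *
plan([])
o=[]
for n,(x,y,w,h) in dict(top=(195,205,130,70),scene=(290,140,130,70)).items():
    im=eyes.get_image(n);np.save(f"pics/{n}3.npy",im);o.append(crop(im,x,y,w,h,4)[:,:,::-1])
cv2.imwrite("pics/c5.png",np.vstack(o))
E
```

```text
t 10.3 tcp [481.4 -11.2 112.3] yaw 75.0 pitch -0.0 zax [ 0.001 -0.001 -1.   ] F [ 0.1 -0.2  4.6] grip 0.193 j [-0.18 -0.17  2.07 -0.    1.24  0.08]
```

View pics/c5.png

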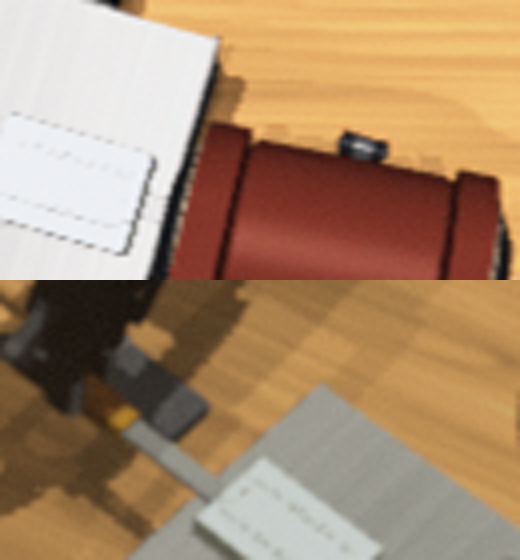

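Call:
{"api": "jog_arm", "payload": {"increments": [[0,-0.0005,0,0.0041,0,0.044,0],[0,-0.0005,0,0.0041,0,0.044,0],[0,-0.0004,0,0.0041,0,0.044,0],[0,-0.0005,0,0.0041,0,0.044,0],[0,-0.0004,0,0.0041,0,0.044,0],[0,-0.0005,0,0.0041,0,0.044,0],[0,0,0,0,0,0,0],[0,0,0,0,0,0,0]]}}

```text
clock: 11.4
tcp_pos: [481.3, -11.1, 87.6]
eef_rot: [-0.079, 0.786, 0.604, 0.104]
wrist_force: [0.7, 2.6, 3.0]
gripper_width: 0.193
```

```bash
python3 - <<'E'
from plan import *
plan([])
E
```

```text
t 11.4 tcp [481.3 -11.1  87.6] yaw 75.0 pitch 15.1 zax [ 0.068  0.251 -0.966] F [0.7 2.6 3. ] grip 0.193 j [-0.32 -0.15  2.11  0.28  1.21 -0.16]
```

Call:
{"api": "jog_arm", "payload": {"increments": [[0,-0.0005,0,0.0041,0,0.044,0],[0,-0.0005,0,0.0041,0,0.044,0],[0,-0.0004,0,0.0041,0,0.044,0],[0,-0.0005,0,0.0041,0,0.044,0],[0,-0.0004,0,0.0041,0,0.044,0],[0,-0.0005,0,0.0041,0,0.044,0],[0,0,0,0,0,0,0],[0,0,0,0,0,0,0]]}}

```text
clock: 12.4
tcp_pos: [482.2, -5.5, 63.1]
eef_rot: [-0.158, 0.766, 0.588, 0.206]
wrist_force: [-1.2, -0.8, 0.2]
gripper_width: 0.195
```

```bash
python3 - <<'E'
from plan import *
plan([])
o=[]
for n,(x,y,w,h) in dict(top=(195,205,130,70),scene=(290,140,130,70)).items():
    im=eyes.get_image(n);np.save(f"pics/{n}4.npy",im);o.append(crop(im,x,y,w,h,4)[:,:,::-1])
a=np.load("pics/scene3.npy");g=eyes.get_image("scene")
cv2.imwrite("pics/c6.png",np.vstack(o))
d=np.abs(np.load("pics/scene4.npy").astype(int)-a).sum(2)[180:215,335:390];print("cover px changed",(d>40).sum())
E
```

```text
t 12.4 tcp [482.2  -5.5  63.1] yaw 75.1 pitch 30.0 zax [ 0.129  0.484 -0.866] F [-1.2 -0.8  0.2] grip 0.195 j [-0.44 -0.07  2.14  0.55  1.23 -0.41]
cover px changed 378
```

View pics/c6.png

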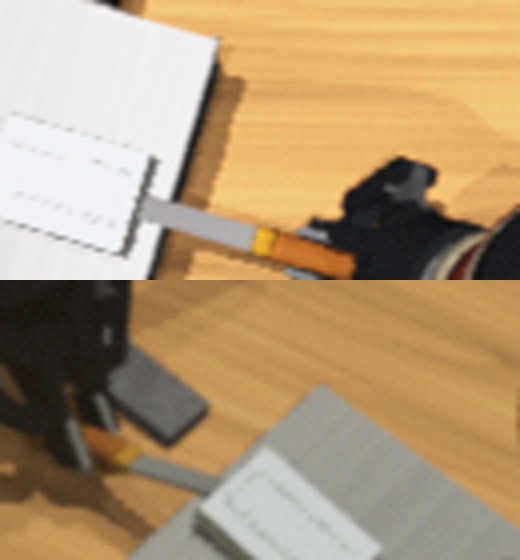

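```bash
python3 - <<'E'
from plan import *
e=np.array([np.cos(np.radians(75)),np.sin(np.radians(75)),0])
p=np.array([481.4,-11.2,87.7])
plan([(p,75,15,0,3),(p-e*45,75,12,0,5),((530,-100,60),77.4,0,0,4),((531.9,-111.6,25),77.4,0,0,3),((531.9,-111.6,23),77.4,0,0,1)])
E
```

```text
t 12.55 tcp [482.6  -5.3  63.5] yaw 75.1 pitch 30.1 zax [ 0.13   0.484 -0.865] F [ 0.8 -0.5 -0.7] grip 0.193 j [-0.44 -0.07  2.14  0.55  1.23 -0.41]
[[0,0.0023,0.0001,-0.008,0.0,-0.088,0.0],[0,0.0016,0.0002,-0.0081,0.0,-0.088,0.001],[0,0.0009,0.0001,-0.0083,0.001,-0.088,0.0],[0,-0.0087,0.0,-0.0023,0.0,-0.01,0.0],[0,-0.0087,0.0,-0.0023,0.0,-0.011,0.0],[0,-0.0087,0.0,-0.0021,0.0,-0.01,0.0],[0,-0.0088,0.0,-0.002,0.0,-0.011,0.0],[0,-0.0088,0.0,-0.002,0.0,-0.01,0.0]]
[[0,-0.0083,0.0175,0.0053,0.001,-0.052,-0.01],[0,-0.0082,0.0174,0.0057,0.001,-0.053,-0.011],[0,-0.0081,0.0173,0.0061,0.001,-0.052,-0.01],[0,-0.008,0.0173,0.0066,0.001,-0.053,-0.011],[0,-0.0036,0.0015,0.0117,0.0,0.0,0.0],[0,-0.0036,0.0014,0.0116,0.0,0.0,0.0],[0,-0.0036,0.0015,0.0117,0.0,0.0,0.0],[0,0.0,0.0,0.002,0.0,0.0,0.0]]
```

Call:
{"api": "jog_arm", "payload": {"increments": [[0,0.0023,0,-0.008,0,-0.088,0],[0,0.0016,0.0002,-0.0081,0,-0.088,0.001],[0,0.0009,0,-0.0083,0.001,-0.088,0],[0,-0.0087,0,-0.0023,0,-0.01,0],[0,-0.0087,0,-0.0023,0,-0.011,0],[0,-0.0087,0,-0.0021,0,-0.01,0],[0,-0.0088,0,-0.002,0,-0.011,0],[0,-0.0088,0,-0.002,0,-0.01,0]]}}

```text
clock: 13.55
tcp_pos: [469.4, -55.6, 87.5]
eef_rot: [-0.064, 0.789, 0.605, 0.083]
wrist_force: [0.1, -0.4, -0.6]
gripper_width: 0.191
```

Call:
{"api": "jog_arm", "payload": {"increments": [[0,-0.0083,0.0175,0.0053,0.001,-0.052,-0.01],[0,-0.0082,0.0174,0.0057,0.001,-0.053,-0.011],[0,-0.0081,0.0173,0.0061,0.001,-0.052,-0.01],[0,-0.008,0.0173,0.0066,0.001,-0.053,-0.011],[0,-0.0036,0.0015,0.0117,0,0,0],[0,-0.0036,0.0014,0.0116,0,0,0],[0,-0.0036,0.0015,0.0117,0,0,0],[0,0,0,0.001,0,0,0]]}}

```text
clock: 14.55
tcp_pos: [530.9, -111.7, 22.8]
eef_rot: [-0.001, 0.781, 0.625, -0.0]
wrist_force: [-0.7, 0.1, -1.1]
gripper_width: 0.196
```

```bash
python3 - <<'E'
from plan import *
plan([])
E
```

```text
t 14.55 tcp [ 530.9 -111.7   22.8] yaw 77.3 pitch 0.1 zax [-0.002  0.002 -1.   ] F [-0.7  0.1 -1.1] grip 0.196 j [-0.35  0.12  1.96  0.    1.07 -0.12]
```

Call:
{"api": "jog_arm", "payload": {"increments": [[0.045,0,0,0,0,0,0],[0.045,0,0,0,0,0,0],[0.045,0,0,0,0,0,0],[0.045,0,0,-0.01,0,0,0],[0.045,0,0,-0.03,0,0,0],[0.085,0,0,-0.05,0,0,0],[0.085,0,0,-0.05,0,0,0],[0.085,0,0,-0.02,0,0,0]]}}

```text
clock: 15.55
tcp_pos: [533.8, -112.3, 189.0]
eef_rot: [0.003, 0.781, 0.625, 0.002]
wrist_force: [-0.8, -0.8, -0.1]
gripper_width: 0.997
```

```bash
python3 - <<'E'
from plan import *
plan([])
o=[]
for n,(x,y,w,h) in dict(top=(165,205,190,75),scene=(230,140,190,75)).items():
    im=eyes.get_image(n);np.save(f"pics/{n}5.npy",im);o.append(crop(im,x,y,w,h,4)[:,:,::-1])
cv2.imwrite("pics/c7.png",np.vstack(o))
E
```

```text
t 15.55 tcp [ 533.8 -112.3  189. ] yaw 77.4 pitch -0.0 zax [ 0.007 -0.002 -1.   ] F [-0.8 -0.8 -0.1] grip 0.997 j [-0.34 -0.1   1.86  0.    1.37 -0.12]
```

View pics/c7.png

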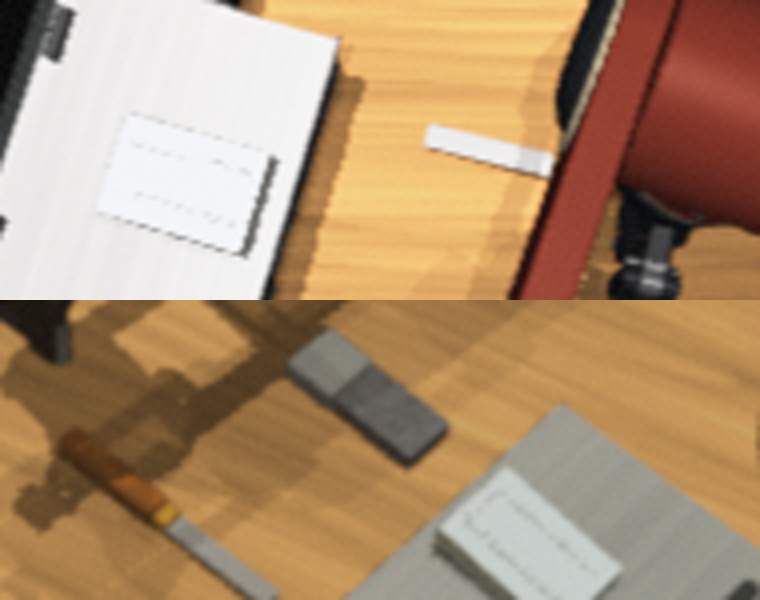

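```bash
python3 - <<'E'
from plan import *
T=lambda u,v:((u+.5)/4-.5+165,(v+.5)/4-.5+205); S=lambda u,v:((u+.5)/4-.5+230,(v-299.5)/4-.5+140)
P={}
for k,a,b in (("fm",(510,468),(243,253)),("fp",(440,527),(274,157)),("rm",(622,568),(98,211))):
    P[k],e=two(S(*a),T(*b));print(k,P[k].round(1),round(e,1))
c=(P["fp"]+P["rm"])/2;print("top centre",c.round(1))
q=np.array([plane("top",T(*b),z)for b,z in(((243,253),127),((274,157),127),((98,211),117),((131,113),117))]);print(q.round(1),q.mean(0))
c=q.mean(0)
plan([((c[0],c[1],185),75,0,.085,6),((c[0],c[1],150),75,0,.085,2),((c[0],c[1],119),75,0,.085,4),((c[0],c[1],119),75,0,.04,4)])
E
```

```text
fm [483.1 101.6 124.9] 4.3
fp [535.2  86.  123.7] 2.1
rm [505.1 180.4 115.9] 0.7
top centre [520.2 133.2 119.8]
[[483.9  99.3 127. ]
 [535.4  84.6 127. ]
 [505.2 179.9 117. ]
 [558.8 164.7 117. ]] [520.83589278 132.14890195 122.        ]
t 15.65 tcp [ 533.5 -112.2  187.5] yaw 77.4 pitch -0.0 zax [ 0.006 -0.001 -1.   ] F [ 0.1  0.6 -0.1] grip 0.992 j [-0.34 -0.09  1.86  0.    1.37 -0.12]
[[0.085,0.0393,-0.011,0.0003,0.001,0.0,0.007],[0.085,0.0392,-0.0112,0.0004,0.001,0.0,0.007],[0.085,0.0391,-0.0115,0.0003,0.001,0.0,0.007],[0.085,0.039,-0.0118,0.0004,0.001,0.0,0.007],[0.085,0.039,-0.0121,0.0004,0.001,0.0,0.007],[0.085,0.0388,-0.0123,0.0004,0.001,0.0,0.006],[0.085,0.0,0.0,0.0175,0.0,0.0,0.0],[0.085,0.0,0.0,0.0175,0.0,0.0,0.0]]
[[0.085,0.0,0.0,0.0078,0.0,0.0,0.0],[0.085,0.0,0.0,0.0077,0.0,0.0,0.0],[0.085,0.0,0.0,0.0078,0.0,0.0,0.0],[0.085,0.0,0.0,0.0077,0.0,0.0,0.0],[0.04,0.0,0.0,0.0,0.0,0.0,0.0],[0.04,0.0,0.0,0.0,0.0,0.0,0.0],[0.04,0.0,0.0,0.0,0.0,0.0,0.0],[0.04,0.0,0.0,0.0,0.0,0.0,0.0]]
```

Call:
{"api": "jog_arm", "payload": {"increments": [[0.085,0.0393,-0.011,0.0003,0.001,0,0.007],[0.085,0.0392,-0.0112,0.0004,0.001,0,0.007],[0.085,0.0391,-0.0115,0.0003,0.001,0,0.007],[0.085,0.039,-0.0118,0.0004,0.001,0,0.007],[0.085,0.039,-0.0121,0.0004,0.001,0,0.007],[0.085,0.0388,-0.0123,0.0004,0.001,0,0.006],[0.085,0,0,0.0175,0,0,0],[0.085,0,0,0.0175,0,0,0]]}}

```text
clock: 16.65
tcp_pos: [517.8, 132.2, 144.1]
eef_rot: [-0.003, 0.793, 0.609, -0.003]
wrist_force: [0.2, -1.2, -0.2]
gripper_width: 0.998
```

Call:
{"api": "jog_arm", "payload": {"increments": [[0.085,0,0,0.0078,0,0,0],[0.085,0,0,0.0077,0,0,0],[0.085,0,0,0.0078,0,0,0],[0.085,0,0,0.0077,0,0,0],[0.04,0,0,0,0,0,0],[0.04,0,0,0,0,0,0],[0.04,0,0,0,0,0,0],[0.04,0,0,0,0,0,0]]}}

```text
clock: 17.65
tcp_pos: [519.5, 132.8, 116.9]
eef_rot: [-0.002, 0.793, 0.609, -0.001]
wrist_force: [0.8, 0.2, 0.9]
gripper_width: 0.639
```

```bash
python3 - <<'E'
from plan import *
p=monitor.state()["tcp_pos"]
plan([((p[0],p[1],p[2]+61),75,0,.04,4),((495,-20,185),80,4,.04,4),((456.7,-329.6,130),104,7,.04,8)])
E
```

```text
t 17.65 tcp [519.5 132.8 116.9] yaw 75.0 pitch 0.1 zax [-0.004  0.002 -1.   ] F [0.8 0.2 0.9] grip 0.639 j [ 0.11 -0.03  1.93  0.    1.25  0.37]
[[0.04,0.0,-0.0001,-0.0152,-0.001,0.0,0.0],[0.04,0.0,0.0,-0.0153,-0.001,-0.001,0.0],[0.04,0.0,0.0,-0.0152,-0.001,0.0,0.0],[0.04,0.0,-0.0001,-0.0153,-0.001,0.0,0.0],[0.04,-0.0385,0.004,-0.0018,0.001,0.017,-0.022],[0.04,-0.0385,0.0031,-0.0024,0.0,0.018,-0.021],[0.04,-0.0385,0.0023,-0.0032,0.001,0.017,-0.022],[0.04,-0.0385,0.0014,-0.0038,0.001,0.018,-0.022]]
[[0.04,-0.0393,0.002,0.0041,0.005,0.006,-0.052],[0.04,-0.0394,0.0,0.0039,0.005,0.007,-0.052],[0.04,-0.0394,-0.0021,0.0036,0.005,0.006,-0.052],[0.04,-0.0393,-0.0041,0.0034,0.005,0.007,-0.052],[0.04,-0.039,-0.0061,0.0032,0.005,0.006,-0.053],[0.04,-0.0386,-0.0081,0.003,0.005,0.006,-0.052],[0.04,-0.0382,-0.0101,0.0027,0.005,0.007,-0.052],[0.04,-0.0376,-0.0121,0.0026,0.005,0.006,-0.052]]
```

Call:
{"api": "jog_arm", "payload": {"increments": [[0.04,0,0,-0.0152,0,0,0],[0.04,0,0,-0.0153,-0.001,-0.001,0],[0.04,0,0,-0.0152,-0.001,0,0],[0.04,0,0,-0.0153,-0.001,0,0],[0.04,-0.0385,0.004,-0.0018,0.001,0.017,-0.022],[0.04,-0.0385,0.0031,-0.0024,0,0.018,-0.021],[0.04,-0.0385,0.0023,-0.0032,0.001,0.017,-0.022],[0.04,-0.0385,0.0014,-0.0038,0.001,0.018,-0.022]]}}

```text
clock: 18.65
tcp_pos: [494.5, -21.2, 185.4]
eef_rot: [-0.023, 0.765, 0.643, 0.026]
wrist_force: [0.4, -0.6, 0.4]
gripper_width: 0.643
```

Call:
{"api": "jog_arm", "payload": {"increments": [[0.04,-0.0393,0.002,0.0041,0.005,0.006,-0.052],[0.04,-0.0394,0,0.0039,0.005,0.007,-0.052],[0.04,-0.0394,-0.0021,0.0036,0.005,0.006,-0.052],[0.04,-0.0393,-0.0041,0.0034,0.005,0.007,-0.052],[0.04,-0.039,-0.0061,0.0032,0.005,0.006,-0.053],[0.04,-0.0386,-0.0081,0.003,0.005,0.006,-0.052],[0.04,-0.0382,-0.0101,0.0027,0.005,0.007,-0.052],[0.04,-0.0376,-0.0121,0.0026,0.005,0.006,-0.052]]}}

```text
clock: 19.65
tcp_pos: [456.2, -331.1, 130.0]
eef_rot: [-0.049, 0.614, 0.787, 0.037]
wrist_force: [0.8, -0.4, -0.0]
gripper_width: 0.644
```

```bash
python3 - <<'E'
from plan import *
plan([((456.7,-329.6,70),104,7,.04,4),((456.7,-329.6,26),104,7,.04,3),((456.7,-329.6,21),104,7,.04,1)])
im=eyes.get_image("scene");np.save("pics/scene6.npy",im);cv2.imwrite("pics/c8.png",crop(im,130,60,200,140,4)[:,:,::-1])
E
```

```text
t 19.65 tcp [ 456.2 -331.1  130. ] yaw 104.1 pitch 7.0 zax [-0.032  0.118 -0.993] F [ 0.8 -0.4 -0. ] grip 0.644 j [-0.79  0.07  1.8   0.06  1.37 -1.05]
[[0.04,-0.0015,0.0003,0.0149,-0.001,0.0,0.0],[0.04,-0.0015,0.0002,0.015,0.0,0.0,0.001],[0.04,-0.0015,0.0002,0.0149,-0.001,0.0,0.0],[0.04,-0.0015,0.0003,0.0149,0.0,0.0,0.0],[0.04,-0.0018,0.0,0.0146,0.0,0.0,0.0],[0.04,-0.0018,0.0,0.0145,0.0,0.0,0.0],[0.04,-0.0017,0.0,0.0146,0.0,0.0,0.0],[0.04,-0.0007,0.0,0.005,0.0,0.0,0.0]]
```

View pics/c8.png

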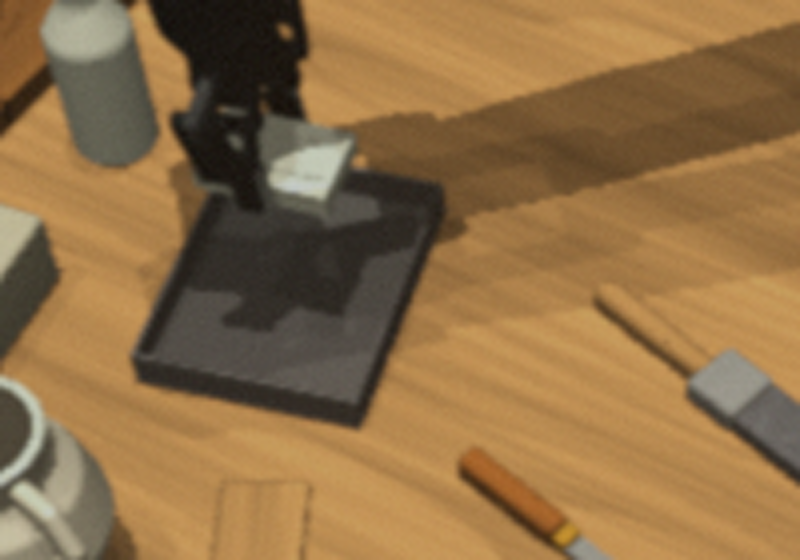

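Call:
{"api": "jog_arm", "payload": {"increments": [[0.04,-0.0015,0,0.015,0,0,0],[0.04,-0.0015,0,0.015,0,0,0],[0.04,-0.0015,0,0.015,0,0,0],[0.04,-0.0015,0,0.015,0,0,0],[0.04,-0.0018,0,0.0145,0,0,0],[0.04,-0.0018,0,0.0145,0,0,0],[0.04,-0.0018,0,0.0145,0,0,0],[0.04,0,0,0.002,0,0,0]]}}

```text
clock: 20.7
tcp_pos: [454.9, -327.5, 21.7]
eef_rot: [-0.05, 0.615, 0.786, 0.037]
wrist_force: [0.0, 0.1, -0.6]
gripper_width: 0.643
```

```bash
python3 - <<'E'
from plan import *
print(proj("scene",(457,-330,4))-[130,60])
plan([])
E
```

```text
[74.34053764 73.35112577]
t 20.7 tcp [ 454.9 -327.5   21.7] yaw 104.0 pitch 7.2 zax [-0.034  0.12  -0.992] F [ 0.   0.1 -0.6] grip 0.643 j [-0.79  0.21  1.85  0.07  1.18 -1.06]
```

Call:
{"api": "jog_arm", "payload": {"increments": [[0.04,0,0,0.0008,0,0,0],[0.075,0,0,0,0,0,0],[0.075,0,0,0,0,0,0],[0.075,0,0,0,0,0,0],[0.075,0,0,-0.01,0,0,0],[0.075,0,0,-0.03,0,0,0],[0.075,0,0,-0.05,0,0,0],[0.075,0,0,-0.05,0,0,0]]}}

```text
clock: 21.7
tcp_pos: [460.0, -344.7, 163.5]
eef_rot: [-0.049, 0.615, 0.787, 0.037]
wrist_force: [0.1, -0.3, -0.1]
gripper_width: 0.876
```

```bash
python3 - <<'E'
from plan import *
plan([((440,-60,230),75,0,0,8)])
o=[]
for n,(x,y,w,h) in dict(top=(345,215,130,125),scene=(150,60,130,125)).items():
    im=eyes.get_image(n);np.save(f"pics/{n}7.npy",im);o.append(crop(im,x,y,w,h,3)[:,:,::-1])
cv2.imwrite("pics/c9.png",np.hstack(o))
E
```

```text
t 21.7 tcp [ 460.  -344.7  163.5] yaw 104.0 pitch 7.0 zax [-0.032  0.118 -0.993] F [ 0.1 -0.3 -0.1] grip 0.876 j [-0.8   0.06  1.75  0.06  1.43 -1.06]
[[0,0.0359,0.0062,-0.004,-0.004,-0.015,0.063],[0,0.0361,0.0039,-0.0045,-0.004,-0.015,0.063],[0,0.0363,0.0016,-0.005,-0.004,-0.015,0.064],[0,0.0362,-0.0006,-0.0056,-0.005,-0.015,0.063],[0,0.036,-0.0029,-0.0061,-0.004,-0.014,0.063],[0,0.0356,-0.0051,-0.0066,-0.004,-0.015,0.063],[0,0.0352,-0.0074,-0.0072,-0.004,-0.015,0.063],[0,0.0345,-0.0095,-0.0078,-0.004,-0.015,0.063]]
```

View pics/c9.png

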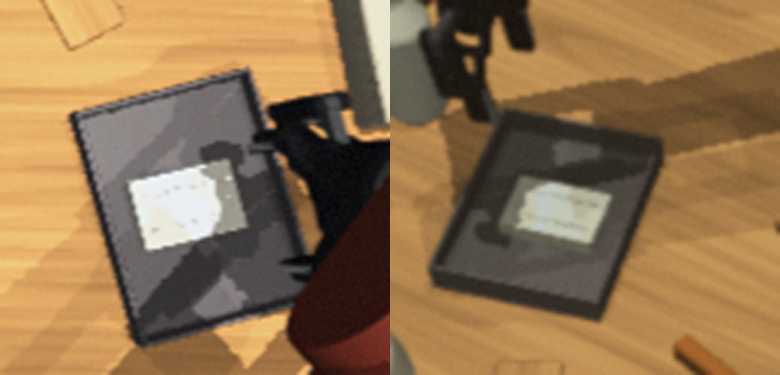

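```bash
cat > lid.py <<'E'
from plan import *
ex=np.array([.2605,.9655]);H=np.array([545.6,225.8])
def at(e,z): return (*(H+ex*e),z)
E
python3 - <<'E'
from lid import *
plan([((470,-190,330),85,0,0,5),(at(60,330)[:2]+(330,),75,0,0,11),(at(100,330),75,0,0,2),(at(100,250),75,0,0,4),(at(85,250),75,0,0,2)])
E
```

```text
t 21.8 tcp [ 463.2 -348.2  170.1] yaw 104.0 pitch 6.3 zax [-0.022  0.108 -0.994] F [0.2 0.2 0.7] grip 0.881 j [-0.8   0.06  1.74  0.06  1.43 -1.06]
[[0,0.0337,0.0091,-0.0284,-0.003,-0.022,0.066],[0,0.0336,0.007,-0.0291,-0.002,-0.022,0.067],[0,0.0334,0.0048,-0.0299,-0.003,-0.022,0.066],[0,0.0329,0.0027,-0.0305,-0.003,-0.022,0.066],[0,0.0323,0.0006,-0.0313,-0.003,-0.022,0.066],[0,0.0436,0.0045,0.0,0.0,0.0,0.016],[0,0.0437,0.0038,0.0,0.0,0.0,0.016],[0,0.0438,0.0032,0.0,0.0,0.0,0.016]]
[[0,0.0438,0.0024,0.0,0.0,0.0,0.016],[0,0.0438,0.0017,0.0,0.0,0.0,0.015],[0,0.0438,0.0011,0.0,0.0,0.0,0.016],[0,0.0439,0.0003,0.0,0.0,0.0,0.016],[0,0.0439,-0.0003,0.0001,0.0,0.0,0.016],[0,0.0438,-0.001,0.0,0.0,0.0,0.016],[0,0.0438,-0.0018,0.0,0.0,0.0,0.016],[0,0.0438,-0.0024,0.0,0.0,0.0,0.016]]
[[0,0.02,0.0,0.0,0.0,0.0,0.0],[0,0.02,0.0,0.0,0.0,0.0,0.0],[0,0.0,0.0,0.02,0.0,0.0,0.0],[0,0.0,0.0,0.02,0.0,0.0,0.0],[0,0.0,0.0,0.02,0.0,0.0,0.0],[0,0.0,0.0,0.02,0.0,0.0,0.0],[0,-0.0075,0.0,0.0,0.0,0.0,0.0],[0,-0.0075,0.0,0.0,0.0,0.0,0.0]]
```

Call:
{"api": "jog_arm", "payload": {"increments": [[0,0.0337,0.0091,-0.0284,-0.003,-0.022,0.066],[0,0.0336,0.007,-0.0291,-0.002,-0.022,0.067],[0,0.0334,0.0048,-0.0299,-0.003,-0.022,0.066],[0,0.0329,0.0027,-0.0305,-0.003,-0.022,0.066],[0,0.0323,0.0006,-0.0313,-0.003,-0.022,0.066],[0,0.0436,0.0045,0,0,0,0.016],[0,0.0437,0.0038,0,0,0,0.016],[0,0.0438,0.0032,0,0,0,0.016]]}}

```text
clock: 22.8
tcp_pos: [493.2, -57.5, 324.3]
eef_rot: [-0.007, 0.753, 0.658, -0.0]
wrist_force: [-0.7, -0.4, 0.6]
gripper_width: -0.001
```

Call:
{"api": "jog_arm", "payload": {"increments": [[0,0.0438,0.0024,0,0,0,0.016],[0,0.0438,0.0017,0,0,0,0.015],[0,0.0438,0.0011,0,0,0,0.016],[0,0.0439,0.0003,0,0,0,0.016],[0,0.0439,-0.0003,0,0,0,0.016],[0,0.0438,-0.001,0,0,0,0.016],[0,0.0438,-0.0018,0,0,0,0.016],[0,0.0438,-0.0024,0,0,0,0.016]]}}

```text
clock: 23.8
tcp_pos: [559.5, 287.0, 327.0]
eef_rot: [-0.007, 0.793, 0.609, -0.001]
wrist_force: [-0.0, -0.4, -0.4]
gripper_width: -0.001
```

```bash
python3 - <<'E'
from lid import *
p=monitor.state()["tcp_pos"][:2]-H;print("e,lat",p@ex,p@[ex[1],-ex[0]])
plan([(at(100,330),75,0,0,3),(at(100,255),75,0,0,4),(at(95,255),75,0,0,1)])
E
```

```text
e,lat 62.72496122417426 -2.564913445621384
t 23.8 tcp [559.5 287.  327. ] yaw 75.0 pitch 0.4 zax [-0.01  0.01 -1.  ] F [-0.  -0.4 -0.4] grip -0.001 j [0.35 0.03 1.51 0.01 1.61 0.61]
[[0,0.0124,0.0009,-0.0009,-0.004,-0.002,0.0],[0,0.0125,0.0008,-0.001,-0.004,-0.003,0.0],[0,0.0124,0.0009,-0.001,-0.004,-0.002,0.0],[0,0.0,0.0,0.0188,0.0,0.0,0.0],[0,0.0,0.0,0.0187,0.0,0.0,0.0],[0,0.0,0.0,0.0188,0.0,0.0,0.0],[0,0.0,0.0,0.0187,0.0,0.0,0.0],[0,-0.005,0.0,0.0,0.0,0.0,0.0]]
```

Call:
{"api": "jog_arm", "payload": {"increments": [[0,0.0124,0.0009,-0.0009,-0.004,-0.002,0],[0,0.0125,0.0008,-0.001,-0.004,-0.003,0],[0,0.0124,0.0009,-0.001,-0.004,-0.002,0],[0,0,0,0.0188,0,0,0],[0,0,0,0.0187,0,0,0],[0,0,0,0.0188,0,0,0],[0,0,0,0.0187,0,0,0],[0,-0.005,0,0,0,0,0]]}}

```text
clock: 24.8
tcp_pos: [569.2, 315.5, 251.7]
eef_rot: [-0.001, 0.793, 0.609, -0.002]
wrist_force: [0.8, -0.7, 0.4]
gripper_width: -0.0
```

```bash
python3 - <<'E'
from lid import *
w=[(at(75,258),75,0,0,3),(at(23,263),75,0,0,9)]
for th in (80,70,60):
    t=np.radians(th);w.append((at(-140*np.cos(t)+12*np.sin(t)+11,104+140*np.sin(t)+12*np.cos(t)+19),75,0,0,4))
plan(w)
E
```

```text
t 24.8 tcp [569.2 315.5 251.7] yaw 75.0 pitch -0.1 zax [-0.004 -0.001 -1.   ] F [ 0.8 -0.7  0.4] grip -0.0 j [0.39 0.11 1.54 0.   1.49 0.65]
[[0,-0.0059,0.0002,-0.0021,-0.001,0.001,0.0],[0,-0.0059,0.0001,-0.0021,-0.002,0.001,0.0],[0,-0.0059,0.0002,-0.002,-0.001,0.001,0.0],[0,-0.0058,0.0,-0.0006,0.0,0.0,0.0],[0,-0.0058,0.0,-0.0005,0.0,0.0,0.0],[0,-0.0057,0.0,-0.0006,0.0,0.0,0.0],[0,-0.0058,-0.0001,-0.0006,0.0,0.0,0.0],[0,-0.0058,0.0,-0.0005,0.0,0.0,0.0]]
[[0,-0.0058,0.0,-0.0006,0.0,0.0,0.0],[0,-0.0058,0.0,-0.0005,0.0,0.0,0.0],[0,-0.0057,0.0,-0.0006,0.0,0.0,0.0],[0,-0.0058,0.0,-0.0006,0.0,0.0,0.0],[0,-0.0061,0.0,0.0,0.0,0.0,0.0],[0,-0.0062,0.0,0.0,0.0,0.0,0.0],[0,-0.0061,-0.0001,0.0,0.0,0.0,0.0],[0,-0.0061,0.0,0.0001,0.0,0.0,0.0]]
[[0,-0.006,0.0,0.0011,0.0,0.0,0.0],[0,-0.0061,0.0,0.001,0.0,0.0,0.0],[0,-0.006,0.0,0.0011,0.0,0.0,0.0],[0,-0.006,0.0,0.0011,0.0,0.0,0.0],[0,-0.0058,0.0,0.0021,0.0,0.0,0.0],[0,-0.0057,0.0,0.0021,0.0,0.0,0.0],[0,-0.0058,-0.0001,0.0021,0.0,0.0,0.0],[0,-0.0057,0.0,0.0021,0.0,0.0,0.0]]
```

Call:
{"api": "jog_arm", "payload": {"increments": [[0,-0.0059,0.0002,-0.0021,-0.001,0.001,0],[0,-0.0059,0,-0.0021,-0.002,0.001,0],[0,-0.0059,0.0002,-0.002,-0.001,0.001,0],[0,-0.0058,0,-0.0006,0,0,0],[0,-0.0058,0,-0.0005,0,0,0],[0,-0.0058,0,-0.0006,0,0,0],[0,-0.0058,0,-0.0006,0,0,0],[0,-0.0058,0,-0.0005,0,0,0]]}}

```text
clock: 25.8
tcp_pos: [558.8, 270.8, 264.4]
eef_rot: [0.001, 0.793, 0.609, 0.003]
wrist_force: [1.4, 3.4, 2.7]
gripper_width: 0.0
```

Call:
{"api": "jog_arm", "payload": {"increments": [[0,-0.0058,0,-0.0006,0,0,0],[0,-0.0058,0,-0.0005,0,0,0],[0,-0.0058,0,-0.0006,0,0,0],[0,-0.0058,0,-0.0006,0,0,0],[0,-0.006,0,0,0,0,0],[0,-0.006,0,0,0,0,0],[0,-0.006,0,0,0,0,0],[0,-0.006,0,0,0,0,0]]}}

```text
clock: 26.8
tcp_pos: [546.2, 224.8, 265.6]
eef_rot: [0.0, 0.793, 0.609, 0.002]
wrist_force: [0.4, 2.3, 0.8]
gripper_width: -0.002
```

Call:
{"api": "jog_arm", "payload": {"increments": [[0,-0.006,0,0.001,0,0,0],[0,-0.006,0,0.001,0,0,0],[0,-0.006,0,0.001,0,0,0],[0,-0.006,0,0.001,0,0,0],[0,-0.0058,0,0.0021,0,0,0],[0,-0.0058,0,0.0021,0,0,0],[0,-0.0058,0,0.0021,0,0,0],[0,-0.0058,0,0.0021,0,0,0]]}}

```text
clock: 27.8
tcp_pos: [534.2, 179.3, 253.1]
eef_rot: [0.001, 0.793, 0.609, 0.003]
wrist_force: [-1.4, 1.3, 1.9]
gripper_width: 0.002
```

```bash
python3 - <<'E'
from lid import *
w=[]
p=monitor.state()["tcp_pos"];print("e",(p[:2]-H)@ex)
for th in (50,40,30,22):
    t=np.radians(th);w.append((at(-140*np.cos(t)+12*np.sin(t)+11,104+140*np.sin(t)+12*np.cos(t)+19),75,0,0,4))
plan(w)
im=eyes.get_image("scene");np.save("pics/scene8.npy",im);cv2.imwrite("pics/c10.png",crop(im,300,80,180,140,4)[:,:,::-1])
E
```

```text
e -47.85063685274366
t 27.8 tcp [534.2 179.3 253.1] yaw 75.0 pitch 0.2 zax [ 0.005  0.002 -1.   ] F [-1.4  1.3  1.9] grip 0.002 j [ 0.19 -0.1   1.76  0.    1.48  0.45]
[[0,-0.0055,-0.0003,0.0038,0.001,-0.001,0.0],[0,-0.0055,-0.0003,0.0037,0.001,-0.001,0.0],[0,-0.0055,-0.0003,0.0038,0.001,0.0,0.0],[0,-0.0055,-0.0003,0.0038,0.001,-0.001,0.0],[0,-0.0047,0.0,0.0039,0.0,0.0,0.0],[0,-0.0047,0.0,0.004,0.0,0.0,0.0],[0,-0.0046,0.0,0.0039,0.0,0.0,0.0],[0,-0.0047,0.0,0.004,0.0,0.0,0.0]]
[[0,-0.0039,0.0,0.0047,0.0,0.0,0.0],[0,-0.004,0.0,0.0047,0.0,0.0,0.0],[0,-0.0039,0.0,0.0047,0.0,0.0,0.0],[0,-0.0039,-0.0001,0.0047,0.0,0.0,0.0],[0,-0.0025,0.0,0.0042,0.0,0.0,0.0],[0,-0.0026,0.0,0.0042,0.0,0.0,0.0],[0,-0.0025,0.0,0.0042,0.0,0.0,0.0],[0,-0.0025,0.0,0.0042,0.0,0.0,0.0]]
```

View pics/c10.png

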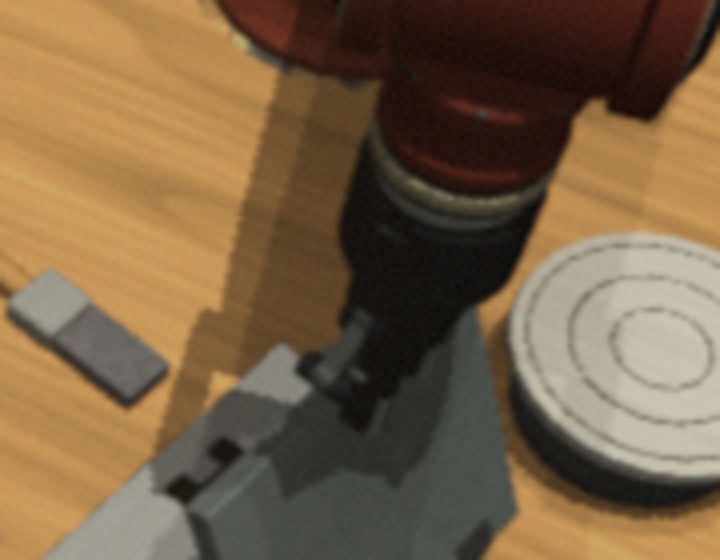

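Call:
{"api": "jog_arm", "payload": {"increments": [[0,-0.0055,0,0.0038,0.001,-0.001,0],[0,-0.0055,0,0.0038,0.001,-0.001,0],[0,-0.0055,0,0.0038,0,0,0],[0,-0.0055,0,0.0038,0,0,0],[0,-0.0047,0,0.004,0,0,0],[0,-0.0047,0,0.004,0,0,0],[0,-0.0047,0,0.004,0,0,0],[0,-0.0047,0,0.004,0,0,0]]}}

```text
clock: 28.85
tcp_pos: [523.8, 140.2, 221.6]
eef_rot: [0.0, 0.793, 0.609, 0.001]
wrist_force: [0.3, 1.6, 1.0]
gripper_width: 0.003
```

Call:
{"api": "jog_arm", "payload": {"increments": [[0,-0.0039,0,0.0047,0,0,0],[0,-0.0039,0,0.0047,0,0,0],[0,-0.0039,0,0.0047,0,0,0],[0,-0.0039,0,0.0047,0,0,0],[0,-0.0025,0,0.0042,0,0,0],[0,-0.0025,0,0.0042,0,0,0],[0,-0.0025,0,0.0042,0,0,0],[0,-0.0025,0,0.0042,0,0,0]]}}

```text
clock: 29.85
tcp_pos: [517.2, 115.6, 186.1]
eef_rot: [0.0, 0.793, 0.609, 0.001]
wrist_force: [0.2, 0.8, 1.2]
gripper_width: -0.002
```

```bash
python3 - <<'E'
from lid import *
w=[]
p=monitor.state()["tcp_pos"];print("e",(p[:2]-H)@ex)
for th in (12,5):
    t=np.radians(th);w.append((at(-140*np.cos(t)+12*np.sin(t)+11,104+140*np.sin(t)+12*np.cos(t)+19),75,0,0,6))
w.append((at(-129,138),75,0,0,4))
plan(w)
E
```

```text
e -113.79163422671031
t 29.85 tcp [517.2 115.6 186.1] yaw 75.0 pitch 0.1 zax [ 0.002  0.001 -1.   ] F [0.2 0.8 1.2] grip -0.002 j [ 0.08 -0.13  1.9   0.    1.37  0.34]
[[0,-0.0016,-0.0002,0.0037,0.0,0.0,0.0],[0,-0.0016,-0.0003,0.0037,0.001,-0.001,0.0],[0,-0.0016,-0.0002,0.0037,0.0,0.0,0.0],[0,-0.0017,-0.0002,0.0037,0.0,0.0,0.0],[0,-0.0016,-0.0002,0.0038,0.0,0.0,0.0],[0,-0.0016,-0.0002,0.0037,0.001,-0.001,0.0],[0,-0.0007,0.0,0.0028,0.0,0.0,0.0],[0,-0.0006,0.0,0.0028,0.0,0.0,0.0]]
[[0,-0.0007,0.0,0.0027,0.0,0.0,0.0],[0,-0.0006,0.0,0.0028,0.0,0.0,0.0],[0,-0.0007,0.0,0.0028,0.0,0.0,0.0],[0,-0.0006,0.0,0.0028,0.0,0.0,0.0],[0,-0.0004,0.0,0.0023,0.0,0.0,0.0],[0,-0.0004,0.0,0.0023,0.0,0.0,0.0],[0,-0.0004,0.0,0.0022,0.0,0.0,0.0],[0,-0.0004,0.0,0.0023,0.0,0.0,0.0]]
```

Call:
{"api": "jog_arm", "payload": {"increments": [[0,-0.0016,0,0.0037,0,0,0],[0,-0.0016,0,0.0037,0,0,0],[0,-0.0016,0,0.0037,0,0,0],[0,-0.0016,0,0.0037,0,0,0],[0,-0.0016,0,0.0037,0,0,0],[0,-0.0016,0,0.0037,0,0,0],[0,-0.0007,0,0.0028,0,0,0],[0,-0.0007,0,0.0028,0,0,0]]}}

```text
clock: 30.85
tcp_pos: [514.6, 105.1, 158.5]
eef_rot: [0.0, 0.793, 0.609, 0.001]
wrist_force: [-0.3, 0.5, 1.9]
gripper_width: 0.001
```

Call:
{"api": "jog_arm", "payload": {"increments": [[0,-0.0007,0,0.0028,0,0,0],[0,-0.0007,0,0.0028,0,0,0],[0,-0.0007,0,0.0028,0,0,0],[0,-0.0007,0,0.0028,0,0,0],[0,-0.0004,0,0.0023,0,0,0],[0,-0.0004,0,0.0023,0,0,0],[0,-0.0004,0,0.0023,0,0,0],[0,-0.0004,0,0.0023,0,0,0]]}}

```text
clock: 31.85
tcp_pos: [513.5, 100.8, 138.2]
eef_rot: [0.0, 0.793, 0.609, 0.001]
wrist_force: [-0.3, 1.2, 0.8]
gripper_width: 0.002
```

Call:
{"api": "jog_arm", "payload": {"increments": [[0,0,0,0.0005,0,0,0],[0,0,0,0.0005,0,0,0],[0,0,0,0.0005,0,0,0],[0,0,0,0.0005,0,0,0],[0,0,0,0,0,0,0],[0,0,0,0,0,0,0],[0,0,0,0,0,0,0],[0,0,0,0,0,0,0]]}}

```text
clock: 32.85
tcp_pos: [513.5, 100.9, 136.2]
eef_rot: [0.0, 0.793, 0.609, 0.001]
wrist_force: [0.0, 0.3, 0.8]
gripper_width: 0.001
```

Call:
{"api": "jog_arm", "payload": {"increments": [[0,0,0,0.0005,0,0,0],[0,0,0,0.0005,0,0,0],[0,0,0,0.0005,0,0,0],[0,0,0,0.0005,0,0,0],[0,0,0,0,0,0,0],[0,0,0,0,0,0,0],[0,0,0,0,0,0,0],[0,0,0,0,0,0,0]]}}

```text
clock: 33.85
tcp_pos: [513.5, 100.8, 135.0]
eef_rot: [0.0, 0.793, 0.609, 0.001]
wrist_force: [-3.5, -0.5, 5.9]
gripper_width: -0.003
```

Call:
{"api": "jog_arm", "payload": {"increments": [[0,0,0,0.0005,0,0,0],[0,0,0,0.0005,0,0,0],[0,0,0,0,0,0,0],[0,0,0,0,0,0,0],[0,0,0,0,0,0,0],[0,0,0,0,0,0,0],[0,0,0,0,0,0,0],[0,0,0,0,0,0,0]]}}

```text
clock: 34.85
tcp_pos: [513.5, 100.8, 135.0]
eef_rot: [0.0, 0.793, 0.609, 0.001]
wrist_force: [-5.7, -1.9, 10.1]
gripper_width: 0.004
```

Call:
{"api": "jog_arm", "payload": {"increments": [[0,0,0,-0.005,0,0,0],[0,0,0,-0.02,0,0,0],[0,0,0,-0.035,0,0,0],[0,0,0,-0.04,0,0,0],[0,-0.04,0,-0.03,0,0,0],[0,-0.05,0,0,0,0,0],[0,-0.05,0,0,0,0,0],[0,-0.03,0,0,0,0,0]]}}

```text
clock: 35.85
tcp_pos: [468.8, -65.2, 264.5]
eef_rot: [0.001, 0.794, 0.608, 0.002]
wrist_force: [0.1, 0.3, 0.5]
gripper_width: 0.003
```

```bash
python3 - <<'E'
from plan import *
plan([])
t=eyes.get_image("top");s=eyes.get_image("scene");np.save("pics/top9.npy",t);np.save("pics/scene9.npy",s)
# lid top face: outline of the grey blob around the extractor, top view
ex=np.array([.2605,.9655]);ey=np.array([-ex[1],ex[0]]);H=np.array([545.6,225.8])
from scipy.ndimage import map_coordinates
def prof(n,im,z,es,lat):
    o=[]
    for e in es:
        q=proj(n,(*(H+ex*e+ey*lat),z));o.append(im[int(round(q[1])),int(round(q[0]))].tolist())
    return o
for n,im in (("top",t),("scene",s)):
    for lat in (-60,60): print(n,lat,[(e,c) for e,c in zip(range(-172,20,12),prof(n,im,116,range(-172,20,12),lat))])
# cover in tray
for n,im,bx in (("top",t,(355,225,110,115)),("scene",s,(160,95,85,70))):
    x,y,w,h=bx;g=cv2.cvtColor(im,cv2.COLOR_RGB2HSV)[y:y+h,x:x+w];m=((g[...,2]>135)&(g[...,1]<80)).astype(np.uint8)
    k,l,st,ce=cv2.connectedComponentsWithStats(m);i=1+np.argmax(st[1:,4]);r=cv2.minAreaRect((np.argwhere(l==i)[:,::-1]+(x,y)).astype(np.float32));print(n,st[i],r,plane(n,r[0],20).round(1))
# scraper: change since it was laid down
a=np.load("pics/scene5.npy").astype(int);d=np.abs(a-s)[165:215,240:305].sum(2);print("scraper diff px",(d>60).sum())
# bystanders
a=np.load("pics/top0.npy").astype(int);d=np.abs(a-t)[135:205,255:470].sum(2);print("bystander diff px",(d>90).sum())
E
```

```text
t 35.85 tcp [468.8 -65.2 264.5] yaw 74.9 pitch 0.1 zax [ 0.005  0.    -1.   ] F [0.1 0.3 0.5] grip 0.003 j [-0.3  -0.33  1.94  0.    1.53 -0.03]
top -60 [(-172, [159, 116, 70]), (-160, [102, 73, 45]), (-148, [171, 180, 182]), (-136, [174, 182, 182]), (-124, [165, 174, 173]), (-112, [168, 176, 176]), (-100, [168, 177, 177]), (-88, [165, 173, 174]), (-76, [162, 169, 171]), (-64, [163, 171, 172]), (-52, [160, 167, 168]), (-40, [162, 169, 170]), (-28, [156, 163, 166]), (-16, [162, 169, 169]), (-4, [88, 88, 90]), (8, [235, 178, 106])]
top 60 [(-172, [145, 103, 60]), (-160, [109, 77, 46]), (-148, [166, 174, 174]), (-136, [167, 175, 174]), (-124, [169, 175, 177]), (-112, [169, 174, 177]), (-100, [164, 174, 174]), (-88, [165, 172, 174]), (-76, [164, 171, 172]), (-64, [164, 170, 171]), (-52, [167, 173, 175]), (-40, [167, 174, 175]), (-28, [165, 172, 172]), (-16, [163, 173, 172]), (-4, [88, 89, 90]), (8, [189, 142, 97])]
scene -60 [(-172, [178, 133, 81]), (-160, [175, 131, 76]), (-148, [114, 121, 109]), (-136, [114, 120, 112]), (-124, [112, 119, 111]), (-112, [111, 117, 109]), (-100, [109, 116
[... 259 characters left out ...]
 [184, 138, 81]), (-148, [109, 114, 106]), (-136, [110, 116, 107]), (-124, [112, 118, 108]), (-112, [110, 116, 108]), (-100, [112, 116, 109]), (-88, [108, 114, 108]), (-76, [109, 116, 109]), (-64, [112, 117, 110]), (-52, [110, 117, 109]), (-40, [112, 118, 111]), (-28, [110, 117, 108]), (-16, [115, 120, 113]), (-4, [60, 60, 56]), (8, [108, 107, 99])]
top [  17   20   57   80 1820] ((403.33837890625, 284.37078857421875), (73.34612274169922, 44.835105895996094), 74.1808090209961) [ 451.9 -317.4   20. ]
scene [ 26  23  38  23 553] ((204.57212829589844, 129.19345092773438), (34.41315841674805, 17.636028289794922), 13.240518569946289) [ 455.4 -328.    20. ]
scraper diff px 1061
bystander diff px 0
```

```bash
python3 - <<'E'
from plan import *
from station import order
s=np.load("pics/scene9.npy")
for f in ("scene0","scene5","scene9"):
    p=cv2.cvtColor(np.load(f"pics/{f}.npy"),cv2.COLOR_RGB2HSV)[165:220,240:310];m=((p[...,1]<70)).astype(np.uint8);k,l,st,ce=cv2.connectedComponentsWithStats(m);o=[(st[i].tolist(),ce[i].round(1).tolist()) for i in range(1,k) if st[i][4]>40];print(f,o)
print(order.sign_off())
E
```

```text
scene0 [([32, 30, 27, 22, 164], [45.1, 40.4])]
scene5 [([32, 30, 27, 22, 170], [45.2, 40.2])]
scene9 [([32, 30, 27, 22, 166], [45.3, 40.2])]
the job is handed in; nothing more can be done
None
```

I levered the cover off with the scraper in its notch and laid it flat in the tray. The scraper is back on the bench almost exactly where it started, and the lid is pushed shut. I handed the job in at about 36 s of the 72 s allowed; the sign-off gives no verdict.

**Last checks**
- **Lid:** the fingertips met firm resistance at TCP z = 135.0 mm, which is 116 mm at the tips, the lid's closed height. Both views show lid-coloured grey over the deck where the closed lid should lie.
- **Cover:** viewed after release, it was flat near the middle of the tray. The final scene view puts it at about (455, -328). The final top-view colour mask picked up the whole tray, so that view is no second confirmation.
- **Scraper:** the blade's position in the scene image matches the one before the job to within about 0.2 px. A raw image comparison of that area did show many changed pixels. I put those down to the arm and its shadow.
- **Vase, money box and mug:** no changed pixels in the top view.
- **Robot:** clear of everything, with the wrist force near zero.

**Disagreements along the way**
- Heights measured from the two cameras on small parts of the scraper were off by 4 to 10 mm. I relied on felt contact for the blade's height on the deck.
- Some points on the extractor disagreed between the two views by up to about 5 mm.
- I had used all 12 pictures, so the final state was checked by numbers only, not by eye.

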